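Stand the waffle plate on the narrow ledge

TASK

Stand the washed aluminium waffle plate on one of its long edges on the narrow raised ledge, centred, leaning flat against the ledge's two back slats with its waffle pattern facing away from them. It lies flat, so first lay it pattern up on the 45-degree sloping rest, down against the rest's toes, and let go; then take it again by its upper edge and lower it until it sits on the ledge before you let go. Leave the crockery and utensils standing around where they are.

Things in the scene. Friction and masses are not known exactly. Their poses are not given: they have to be found in the camera images.
- plate: Removable cast-aluminium waffle plate, a slab 64 x 150 x 14 mm, about 0.3 kg (varies). Origin at its centre; x along the 64 mm width, y along the 150 mm length, z out of the patterned face. It starts flat on the table (z = 0), pattern up, so at first only the 64 mm width can be gripped. Either long edge may be the lower one later.
- rest: Fixed wooden sloping rest, base 100 x 150 x 8 mm; origin at the centre of its underside, z up. Two rails, each 26 mm wide, centred at y = +58 and -58 mm, rise at 45 degrees toward +x, 60 mm long along the slope. A toe at each rail's foot, 12 mm high square to the slope, stops the plate. Between the rails (y -45 to +45 mm) it is open down to the base and behind: room for fingers.
- rest_foot (a point): Point in the middle of the rest (y = 0) on the line where the rails' upper faces meet the toes: x = -25, z = 45 mm in the rest's frame. Axes as the rest's.
- rest_place (a point): Where the plate's centre is when it lies on the rails and against the toes, length along y, pattern up and toward -x: x = -7.3, z = 72.6 mm in the rest's frame. Its upper long edge then lies 32 mm up the slope from here. Axes as the rest's.
- ledge: Fixed wooden stand, base 100 x 120 x 10 mm; origin at the centre of its underside, z up. A pillar carries a narrow ledge, 110 mm long (y), 20 mm deep, its front at -x. Behind it two back slats, 16 mm wide, at y = +47 and -47 mm, 38 mm tall, open between them. Ledge and slats are square to each other and lean back together 15 degrees: slats toward +x as they rise, ledge sloping down to them.
- ledge_corner (a point): Middle (y = 0) of the inner corner between the ledge's top face and the slats' front faces: x = 5, z = 90 mm in the ledge stand's frame. Axes as the stand's.
- ledge_place (a point): Where the plate's centre is when it stands on a long edge on the ledge, against the slats, pattern toward -x: x = 6.5, z = 122.7 mm in the stand's frame; the plate's z axis is then 75 degrees from vertical. Axes as the stand's.
- jug: Bystander: white ceramic jug, 90 mm wide without its handle, 140 mm tall; origin under its centre.
- ladle: Bystander: stainless ladle lying on the table, 300 mm long, bowl 80 mm wide and 30 mm high; origin at mid-length, x toward the bowl.
- tongs: Bystander: tongs lying on the table, 200 mm long, 45 mm wide, 18 mm high, red silicone tips; origin near mid-length, x toward the tips.
- bowl: Bystander: white ceramic bowl, 124 mm wide, 55 mm tall; origin under its centre.
- mug: Bystander: ceramic mug, 76 mm wide, 90 mm tall; origin under its centre.
- jar: Bystander: closed glass jar, 76 mm wide, 120 mm tall; origin under its centre.
- spatula: Bystander: wooden spatula lying on the table, 200 mm long, under 30 mm high; origin under its middle.
Mind the look-alikes: they are no part of the job. Of the things that look like the plate, the smaller one is meant.

How it is judged:
By the outcome, as a careful person would: the job done as asked, in the order asked, and still so for the second after the job is handed in, with the robot touching nothing.
It also fails if it takes over 56 s, if anything falls off the work surface, if the arm or the gripper's body presses on something with over 40 N, if the wrist force passes 120 N, or if a joint passes its speed limit or range.

ROBOT

A 6-joint arm with a two-finger parallel gripper is mounted at the origin on the work surface. World frame = base frame: x ahead of the robot, y to its left, z up, the work surface at z = 0. Lengths are in m, angles in rad, forces in N, time in s.
With the tool pointing down it reaches from about 0.3 to 0.75 m from the base axis. Payload 8.5 kg.
Tool frame: the origin (TCP) lies at the very end of the fingers, on their centre line; the grasp point (between the pads) lies behind it (env.grip_point_offset is the x of the grasp point in the tool frame, in m); x points along the fingers, y is the direction in which the jaws open and shut, and the axes are right-handed (so a half turn about x gives the same grasp; the last joint's range is limited). The gripper opens to 85 mm and grips with 20 to 120 N. Pads are 22 mm wide; open, the fingers measure 114 mm over their backs; the gripper's body (76 mm by 85 mm) begins 54 mm behind the grasp point. The pads swing forward as they close: fully open they stand 13 mm farther back than shut.
Start: joints at [-1.387, 0.381, 1.297, -0, 1.464, -0.215], TCP at [0.214, -0.507, 0.231] pointing down, gripper open.
Joint ranges: [-3.11, 3.11], [-0.89, 2.33], [0.22, 2.48], [-1.42, 4.56], [0.17, 2.85], [-2.88, 2.88]. Speed limits (rad/s): [2.39, 2.39, 3.14, 3.14, 3.14, 3.14].

INTERFACE

Orientations are given as a unit quaternion [w, x, y, z].
In Python, from bench import observe, viewer, env gives the robot as it stands.
- The arm moves only by the tool step_arm, never from a script. Its arguments are lists of equal length, an entry for each row: "dp": the shift along the world's x, y, z in cm, a list of three; "angular": the turn, a rotation vector about the world's x, y, z in degrees, a list of three; "jaw": the finger opening in cm, from 0 to 8.54. In form: {"dp": [[tx, ty, tz], ...], "angular": [[ax, ay, az], ...], "jaw": [jaw, ...]}. A call has 1 to 20 rows; each row is the pose to reach, as a shift and turn from the pose measured when the call began; what a row does not reach only later rows make up. A row lasts 1/12 s, in which the tool goes at most 41.7 mm and 7.16 degrees, less where a joint would pass 70% of its speed; a pose out of reach is approached as far as the arm can. A call with a gripper value outside its range is refused whole. The fingers move at their own pace and stop on an object; "newtons" is the grip in N (left out, the last holds). Time passes only in rows, so rows that repeat a pose let the fingers close. It gives the time, the measured TCP pose, the force and the opening at its end, in the units of the state.
- observe(): the state, without advancing time (a new reading comes with each control period).
- viewer.grab_frame(name): name is "scene" or "top" or "wrist"; returns a dict with "image" (384x512x3 uint8, red, green, blue), "vfov" (degrees; the focal length in pixels is half the picture's height over the tangent of half this angle, whatever the lens; pixels are square), "cx", "cy" (the principal point, pixels), "dist" ([k1, k2, p1, p2, k3] as OpenCV has them; the pictures are not rectified), "R" (3x3) and "t" (3): a world point X has camera coordinates R X + t; the wrist camera has in their place "mount" (4x4, takes a point from camera to tool coordinates, whose origin is the TCP and whose axes are the tool frame's). Camera axes: x right, y down, z forward; pixel columns grow to the right and rows downward; lengths in m; the calibration is good to about 2 mm. A picture is of the moment at which its call begins: read the wrist's pose just before it. There is no depth.
- env.finish_job(): hands the job in, once; it reports no verdict.
The state is a dict: "time": time; "joints": joint angles; "qd": joint speeds; "tau": joint torques, N m; "position": TCP position; "ee_rot": TCP orientation; "wrist_force": force on the tool from outside, world axes, zero at the start; "moment": the same for the moment, N m; "finger_gap": opening from 0.0 (shut) to 1.0 (fully open).
Only numpy, scipy, OpenCV 4.12 (cv2) and the standard library are available. Lean on these libraries where they do the work, as an engineer would, in place of code of your own. Each camera call takes 0.05 s, during which the arm holds its last target.

## Working session

There is one attempt and no reset: what is moved stays moved. The work goes in short steps, Python scripts to look and compute and a tool call to move; the robot and the scene stay as the last step left them, time stands still between calls to the robot, and variables do not carry over. Pictures are saved under pics/ and viewed, and the job is handed in when it is done.

Besides the shell and the picture viewer there is one more tool, called after ">>>" in YAML: its name, and indented under it one key for each argument. step_arm: Moves the arm, as the interface text tells. Its arguments: {"type":"object","properties":{"dp":{"type":"array"},"angular":{"type":"array"},"jaw":{"type":"array"},"newtons":{"type":"number"}},"required":["dp","angular","jaw"]}

```bash
mkdir -p pics; ls
cat > h.py <<'E'
import numpy as np, cv2
from bench import observe, viewer, env
def grab(n,save=None):
    s=observe(); f=viewer.grab_frame(n)
    if save: cv2.imwrite('pics/'+save,cv2.cvtColor(f['image'],cv2.COLOR_RGB2BGR))
    return s,f
E
python3 - <<'E'
from h import *
s=observe();print(s,env.grip_point_offset)
import pickle
d={}
for n in('scene','top','wrist'):
    s,f=grab(n,n+'0.png');d[n]=(s,f);print(n,{k:v for k,v in f.items() if k!='image'})
pickle.dump(d,open('d0.pkl','wb'))
E
```

```text
pics
{'time': 0.0, 'joints': array([-1.38729653e+00,  3.81180420e-01,  1.29824762e+00, -6.07114235e-06,
        1.46363516e+00, -2.15275009e-01]), 'qd': array([ 0.00028877, -0.0019041 , -0.00066762, -0.00050258,  0.00111512,
        0.00051744]), 'tau': array([ 1.01687492e-03, -4.48463273e+01, -2.31274366e+01, -1.39821359e-04,
        4.94427863e-03, -2.45273787e-05]), 'position': array([ 0.21351244, -0.50654073,  0.23072459]), 'ee_rot': array([ 0.13953617,  0.69310354,  0.14057594, -0.69309129]), 'wrist_force': array([-0.85862611,  0.20024121,  0.68678709]), 'moment': array([-0.01798782, -0.06867068, -0.01074522]), 'finger_gap': 1.002102368144171} -0.0187
scene {'vfov': 42.48464269709129, 'cx': 255.50466321620632, 'cy': 195.20940899887646, 'dist': array([-0.06509872,  0.        ,  0.        ,  0.        ,  0.        ]), 'R': array([[-0.30629581,  0.95186504,  0.01165424],
       [ 0.57299519,  0.19412998, -0.79623493],
       [-0.76017064, -0.23720559, -0.60487528]]), 't': array([ 0.18131208, -0.2009946 ,  1.7529815 ])}
top {'vfov': 46.65958165732769, 'cx': 249.75467043366973, 'cy': 197.54617954088877, 'dist': array([-0.14823022,  0.        ,  0.        ,  0.        ,  0.        ]), 'R': array([[ 0.02621569, -0.9996328 ,  0.00685649],
       [-0.99572976, -0.02671943, -0.08836471],
       [ 0.08851547, -0.00451067, -0.99606459]]), 't': array([-0.03090638,  0.49788547,  1.21803302])}
wrist {'vfov': 63.42913472284437, 'cx': 249.54087813432176, 'cy': 194.44781938789208, 'dist': array([-0.0601766,  0.       ,  0.       ,  0.       ,  0.       ]), 'mount': array([[ 9.93680709e-05, -3.00114781e-01,  9.53903092e-01,
        -1.41592417e-01],
       [ 9.99999874e-01,  4.99590324e-04,  5.30099784e-05,
         6.96100237e-04],
       [-4.92469833e-04,  9.53902966e-01,  3.00114793e-01,
        -7.63106875e-02],
       [ 0.00000000e+00,  0.00000000e+00,  0.00000000e+00,
         1.00000000e+00]])}
```

View pics/scene0.png

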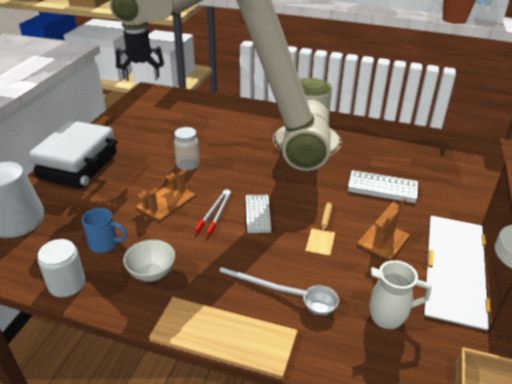

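View pics/top0.png

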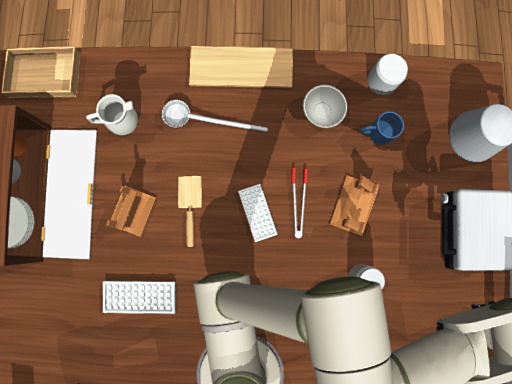

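View pics/wrist0.png

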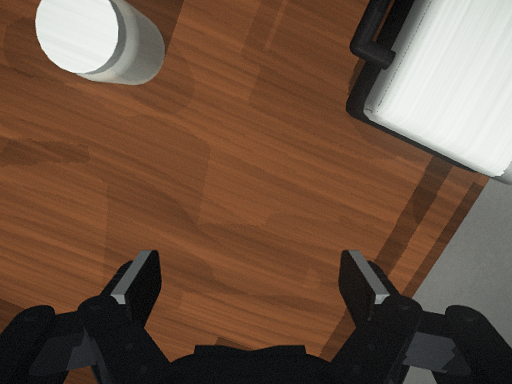

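Run:
```python
import cv2
t=cv2.imread('pics/top0.png');s=cv2.imread('pics/scene0.png')
def c(im,x,y,w,h,k): return cv2.resize(im[y:y+h,x:x+w],(w*k,h*k),interpolation=cv2.INTER_CUBIC)
import numpy as np
a=np.hstack([c(t,97,170,75,75,5),c(t,318,165,75,75,5)])
b=np.hstack([c(s,345,190,75,75,5),c(s,130,160,75,75,5)])
cv2.imwrite('pics/stands.png',np.vstack([a,b])[:, :])
a=np.hstack([c(t,95,265,90,60,4),c(t,225,175,60,60,4)[:240]])
b=np.hstack([c(s,340,160,90,60,4),c(s,230,185,60,60,4)])
cv2.imwrite('pics/plates.png',np.vstack([a,b]))
```

```text
(no output)
```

View pics/stands.png

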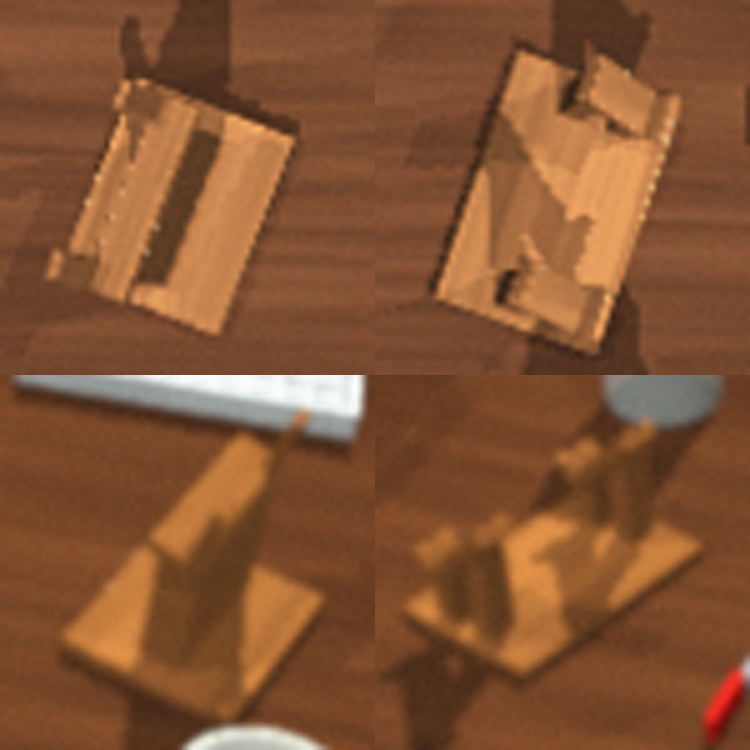

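View pics/plates.png

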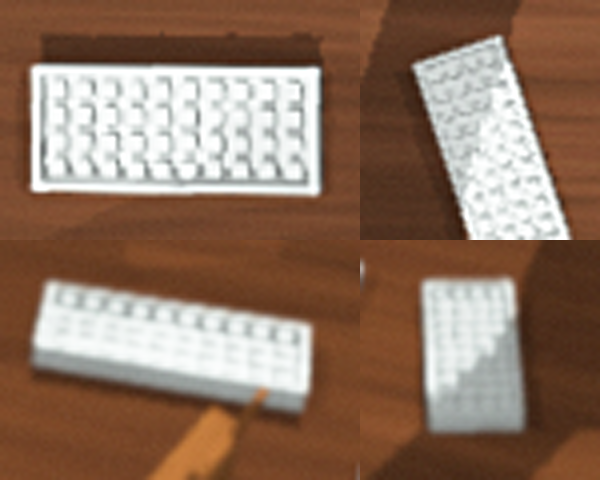

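```bash
cat >> h.py <<'E'
from scipy.spatial.transform import Rotation as Rot
def K(f):
    h=f['image'].shape[0]; fl=h/2/np.tan(np.radians(f['vfov'])/2)
    return np.array([[fl,0,f['cx']],[0,fl,f['cy']],[0,0,1.]])
def ext(f,s=None):
    if 'R' in f: return np.array(f['R']),np.array(f['t'])
    q=s['ee_rot'];Rt=Rot.from_quat([q[1],q[2],q[3],q[0]]).as_matrix()
    M=f['mount'];Rc=Rt@M[:3,:3];p=Rt@M[:3,3]+s['position']
    return Rc.T,-Rc.T@p
def ray(f,px,s=None):
    R,t=ext(f,s)
    n=cv2.undistortPoints(np.array(px,float).reshape(-1,1,2),K(f),f['dist']).reshape(-1,2)
    d=np.c_[n,np.ones(len(n))]@R
    return -R.T@t,d
def plane(f,px,z,s=None):
    c,d=ray(f,px,s); return c+d*((z-c[2])/d[:,2])[:,None]
def proj(f,X,s=None):
    R,t=ext(f,s)
    return cv2.projectPoints(np.array(X,float).reshape(-1,1,3),cv2.Rodrigues(R)[0],t,K(f),f['dist'])[0].reshape(-1,2)
E
python3 - <<'E'
from h import *
import pickle
np.set_printoptions(precision=4,suppress=True)
d=pickle.load(open('d0.pkl','rb'));s,f=d['top'];im=f['image']
hsv=cv2.cvtColor(im,cv2.COLOR_RGB2HSV)
def rect(box,lo,hi,z):
    x,y,w,h=box;m=cv2.inRange(hsv,np.array(lo),np.array(hi));mm=np.zeros_like(m);mm[y:y+h,x:x+w]=m[y:y+h,x:x+w]
    c=max(cv2.findContours(mm,0,2)[0],key=cv2.contourArea)
    P=plane(f,c.reshape(-1,2),z)[:,:2].astype(np.float32)
    r=cv2.minAreaRect(P*1000);return r,cv2.minAreaRect(c)
print('plate',rect((225,175,60,75),(0,0,90),(180,70,255),.014))
print('big',rect((95,270,90,55),(0,0,90),(180,70,255),.014))
k=5
led=np.array([[130,82],[297,135],[220,333],[50,278]])/5+[97,170]
res=np.array([[520,45],[680,100],[600,350],[435,295]])-[375,0];res=res/5+[318,165]
for n,p,z in(('ledge',led,.01),('rest',res,.008)):
    P=plane(f,p,z);print(n,P,P.mean(0),np.linalg.norm(np.roll(P,-1,0)-P,axis=1))
E
```

```text
plate (((458.09979248046875, -40.045597076416016), (152.4678955078125, 68.03466033935547), 19.742874145507812), ((257.3500061035156, 212.5500030517578), (54.39117431640625, 24.349536895751953), 71.56504821777344))
big (((211.94735717773438, 286.18548583984375), (89.43144226074219, 208.10191345214844), 2.3310632705688477), ((138.5, 297.0), (32.0, 73.0), 90.0))
ledge [[0.5218 0.3441 0.01  ]
 [0.4941 0.2462 0.01  ]
 [0.3811 0.2854 0.01  ]
 [0.4089 0.3851 0.01  ]] [0.4514 0.3152 0.01  ] [0.1018 0.1196 0.1035 0.1201]
rest [[ 0.5748 -0.2937  0.008 ]
 [ 0.5458 -0.3873  0.008 ]
 [ 0.4019 -0.3412  0.008 ]
 [ 0.431  -0.2461  0.008 ]] [ 0.4884 -0.3171  0.008 ] [0.098  0.1511 0.0995 0.1515]
```

Run:
```python
from h import *
import pickle
np.set_printoptions(precision=4,suppress=True)
d=pickle.load(open('d0.pkl','rb'))
def Rz(a): return Rot.from_euler('z',a,degrees=True).as_matrix()
c=np.array([.4884,-.3171,0]);
rails=[]
q=1/np.sqrt(2)
for y in(58,-58):
  for yy in(y-13,y+13):
    rails.append([(-25,yy,45),(-25+42.4,yy,45+42.4)]); rails.append([(-25,yy,45),(-25-8.5,yy,45+8.5)])
  for p in[(-25,45),(17.4,87.4),(-33.5,53.5)]:
    rails.append([(p[0],y-13,p[1]),(p[0],y+13,p[1])])
rails=np.array(rails)/1000
sl=[]
u=np.array([np.sin(np.radians(15)),0,np.cos(np.radians(15))]);v=np.array([-u[2],0,u[0]])
co=np.array([5,0,90.])
for y in(47,-47):
  for yy in(y-8,y+8): sl.append([co+[0,yy,0],co+[0,yy,0]+38*u])
  sl.append([co+[0,y-8,0]+38*u,co+[0,y+8,0]+38*u])
for yy in(-55,55): sl.append([co+[0,yy,0],co+[0,yy,0]+20*v])
sl.append([co+[0,-55,0],co+[0,55,0]]);sl.append([co+[0,-55,0]+20*v,co+[0,55,0]+20*v])
sl=np.array(sl)/1000
ang=np.degrees(np.arctan2(.0936+.0951,.029+.0291));print('rest ang',ang)
cl=np.array([.4514,.3152,0]);al=np.degrees(np.arctan2(.0979+.0997,.0277+.0278));print('led',al)
for nm,cc,L,A,boxes in(('rest',c,rails,ang,((318,165),(130,150))),('ledge',cl,sl,al,((90,165),(345,190)))):
  rows=[]
  for cam,b in zip(('top','scene'),boxes):
    f=d[cam][1];row=[]
    for h in(0,180):
      im=cv2.cvtColor(f['image'],cv2.COLOR_RGB2BGR);k=5
      cr=cv2.resize(im[b[1]:b[1]+75,b[0]:b[0]+75],None,fx=k,fy=k,interpolation=cv2.INTER_CUBIC)
      for l in L:
        P=(proj(f,l@Rz(A+h).T+cc)-b+.5)*k
        cv2.line(cr,*[tuple(int(round(x)) for x in p) for p in P],(255,255,0),1)
      row.append(cr)
    rows.append(np.hstack(row))
  cv2.imwrite(f'pics/hyp_{nm}.png',cv2.resize(np.vstack(rows),(600,600)))
```

```text
rest ang 72.88660341246857
led 74.31151692865492
```

View pics/hyp_rest.png

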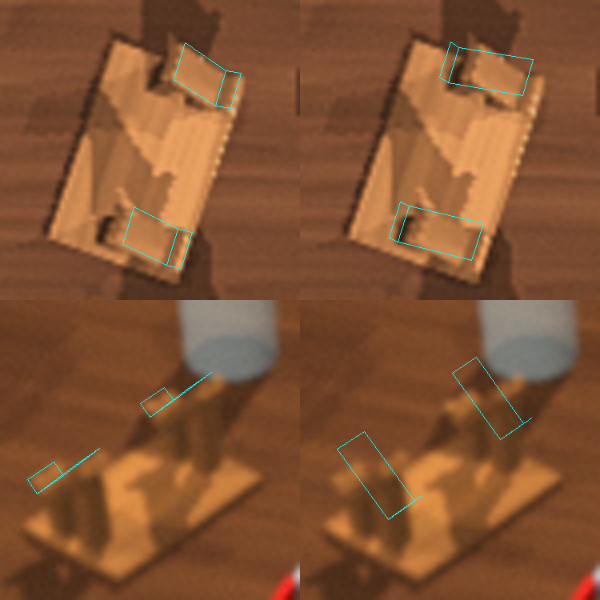

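View pics/hyp_ledge.png

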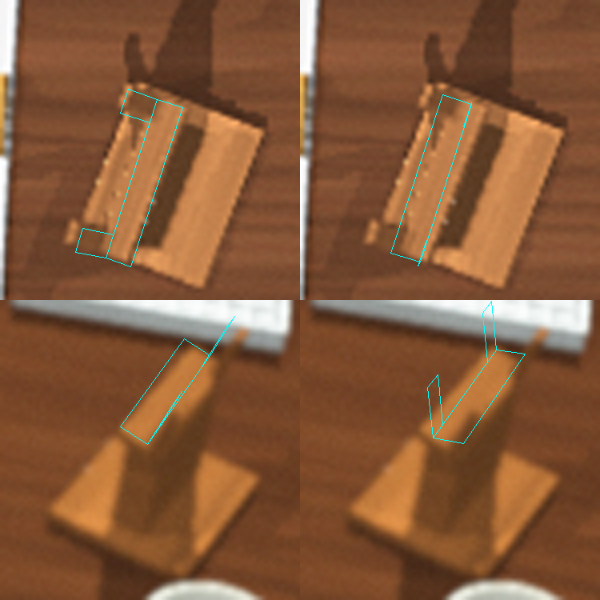

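Run:
```python
from h import *
np.set_printoptions(precision=4,suppress=True)
s=observe();q=s['ee_rot'];R=Rot.from_quat([q[1],q[2],q[3],q[0]]).as_matrix();print(R, np.degrees(np.arctan2(R[1,1],R[0,1])))
for n,t in(('down,jaw 109.7',109.7),('-70.3',-70.3)):
    t=np.radians(t);x=np.array([0,0,-1.]);y=np.array([np.cos(t),np.sin(t),0]);T=np.c_[x,y,np.cross(x,y)]
    print(n,np.degrees(Rot.from_matrix(T@R.T).as_rotvec()))
```

```text
[[-0.0002  0.3883 -0.9215]
 [ 0.001  -0.9215 -0.3883]
 [-1.     -0.001  -0.0002]] -67.1506317482669
down,jaw 109.7 [  0.0164  -0.093  176.8506]
-70.3 [-0.0603 -0.0106 -3.1494]
```

>>> step_arm:
  dp:
    - [29,20,4]
    - [29,20,4]
    - [29,20,4]
    - [29,20,4]
    - [29,20,4]
    - [29,20,4]
    - [29,20,4]
    - [29,20,4]
    - [29,20,4]
    - [29,20,4]
    - [29,20,4]
    - [29,20,4]
    - [29,20,4]
  angular:
    - [0,0,-3]
    - [0,0,-3]
    - [0,0,-3]
    - [0,0,-3]
    - [0,0,-3]
    - [0,0,-3]
    - [0,0,-3]
    - [0,0,-3]
    - [0,0,-3]
    - [0,0,-3]
    - [0,0,-3]
    - [0,0,-3]
    - [0,0,-3]
  jaw: [8.5,8.5,8.5,8.5,8.5,8.5,8.5,8.5,8.5,8.5,8.5,8.5,8.5]

```text
time: 1.23
position: [0.5026, -0.3074, 0.2706]
ee_rot: [-0.121, -0.696, -0.122, 0.697]
wrist_force: [0.2, -0.9, 0.1]
finger_gap: 0.999
```

Run:
```python
from h import *
import pickle
s,f=grab('wrist','w1.png');print(s['time'],s['position'],s['qd'],s['joints']);pickle.dump((s,f),open('w1.pkl','wb'))
```

```text
1.2333 [ 0.50261964 -0.30741001  0.27062887] [-0.00532739 -0.00158212 -0.00323115  0.00317743 -0.00011212  0.00162602] [-7.49893184e-01  4.29055879e-01  1.10596888e+00  4.46445105e-04
  1.60805608e+00  4.75993721e-01]
```

View pics/w1.png

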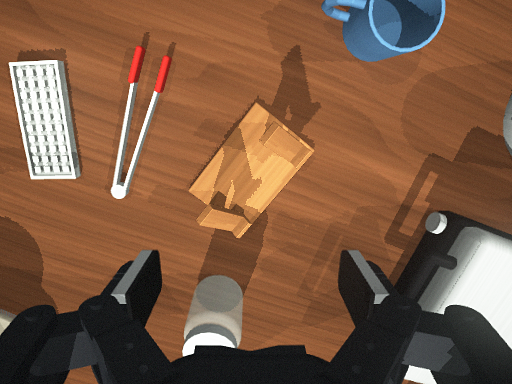

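Run:
```python
import cv2,numpy as np
t=cv2.imread('pics/w1.png')
cv2.imwrite('pics/w1r.png',cv2.resize(t[92:246,176:330],None,fx=3.8,fy=3.8,interpolation=cv2.INTER_CUBIC))
```

```text
(no output)
```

View pics/w1r.png

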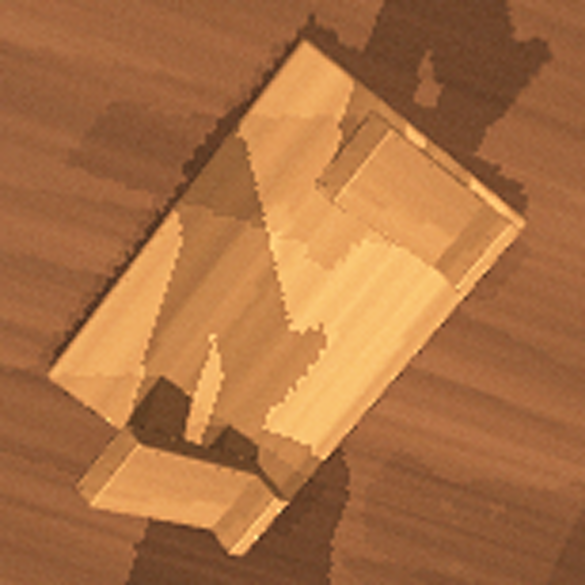

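```bash
cat >> h.py <<'E'
from scipy.optimize import least_squares
def fit(f,s,X,px,x0):
    def T(p): 
        return np.array(X)@Rot.from_euler('z',p[2]).as_matrix().T+[p[0],p[1],0]
    r=least_squares(lambda p:(proj(f,T(p),s)-px).ravel(),x0,x_scale=[.01,.01,.1],loss='soft_l1')
    return r.x,proj(f,T(r.x),s)-px
E
python3 - <<'E'
from h import *
import pickle
np.set_printoptions(precision=4,suppress=True)
s,f=pickle.load(open('w1.pkl','rb'))
X=np.array([(-25,-71,45),(-25,-45,45),(-25,45,45),(-25,71,45),(17.4,-71,87.4),(17.4,-45,87.4),(17.4,45,87.4),(17.4,71,87.4),(50,-75,8),(-50,-75,8),(50,75,8)])/1e3
px=np.array([(498,212),(441,275),(243,470),(214,528),(392,128),(340,205),(142,440),(92,503),(305,40),(525,222),(50,375)])/3.8+[176,92]-.4
p,e=fit(f,s,X,px,[.488,-.317,np.radians(72.9)]);print(p,np.degrees(p[2]));print(e)
# plate
hsv=cv2.cvtColor(f['image'],cv2.COLOR_RGB2HSV);m=cv2.inRange(hsv,(0,0,90),(180,70,255));m[:,90:]=0;m[200:]=0
c=max(cv2.findContours(m,0,2)[0],key=cv2.contourArea)
P=plane(f,c.reshape(-1,2),.014,s)[:,:2].astype(np.float32);print(cv2.minAreaRect(P*1000),cv2.minAreaRect(c))
E
```

```text
[ 0.4864 -0.315   1.2376] 70.91002846429376
[[-1.9172 -2.0843]
 [-1.3111 -1.8805]
 [ 4.0986  1.1847]
 [-0.8425  0.5469]
 [ 2.1776  0.2339]
 [-0.2808 -0.4041]
 [ 0.132   0.7669]
 [-0.4284  0.9537]
 [ 1.2866 -1.2777]
 [ 2.4472  0.7213]
 [-1.3636 -0.1408]]
((459.5439147949219, -42.73112487792969), (150.265625, 72.77395629882812), 20.151988983154297) ((44.33623504638672, 119.64400482177734), (124.61863708496094, 54.43826675415039), 81.33586120605469)
```

Run:
```python
import cv2,numpy as np
t=cv2.imread('pics/w1.png')
a=t[190:246,190:260];b=t[115:172,255:325]
cv2.imwrite('pics/w1z.png',np.vstack([cv2.resize(x,None,fx=5.2,fy=5.2,interpolation=cv2.INTER_CUBIC) for x in(a,b)]))
```

```text
(no output)
```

View pics/w1z.png

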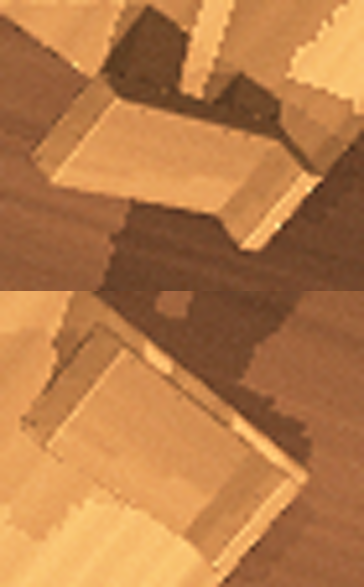

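Run:
```python
from h import *
import pickle
np.set_printoptions(precision=4,suppress=True)
s,f=pickle.load(open('w1.pkl','rb'))
X=np.array([(17.4,45,87.4),(17.4,71,87.4),(-25,45,45),(-25,71,45),(-33.5,45,53.5),(-33.5,71,53.5),
 (17.4,-71,87.4),(17.4,-45,87.4),(-25,-71,45),(-25,-45,45),(-33.5,-71,53.5),(-33.5,-45,53.5),(50,-75,8),(50,75,8)])/1e3
a=np.array([(120,97),(50,182),(278,140),(218,213),(303,172),(240,243)])/5.2+[190,190]-.4
b=(np.array([(127,347),(47,443),(253,460),(187,537),(290,480),(213,570)])-[0,291.2])/5.2+[255,115]-.4
c=np.array([(305,40),(50,375)])/3.8+[176,92]-.4
px=np.vstack([a,b,c])
p,e=fit(f,s,X,px,[.488,-.317,np.radians(72.9)]);print(p,np.degrees(p[2]));print(e)
def g(q): return (proj(f,X@Rot.from_euler('z',q[2]).as_matrix().T+[q[0],q[1],q[3]],s)-px).ravel()
r=least_squares(g,[*p,0],x_scale=[.01,.01,.1,.01],loss='soft_l1');print(r.x,np.degrees(r.x[2]),r.cost);print(g(r.x).reshape(-1,2))
```

```text
[ 0.4862 -0.3142  1.2428] 71.20467994027811
[[-0.2069  0.0177]
 [-0.3538  0.5005]
 [ 0.1336 -0.0786]
 [-0.8114  0.5683]
 [ 0.5371  0.2392]
 [-0.12    1.4041]
 [ 0.7782 -0.049 ]
 [ 0.1341  1.2042]
 [ 0.6257 -2.1022]
 [-0.9847 -0.047 ]
 [ 0.1907 -0.2888]
 [ 0.342  -0.52  ]
 [ 0.2535 -1.3761]
 [-1.8533  0.1155]]
[ 0.4853 -0.3146  1.2425 -0.0038] 71.18759710944317 4.6899921243948475
[[ 0.2859 -0.2958]
 [ 0.2741  0.0033]
 [ 0.2563 -0.4282]
 [-0.5736  0.0779]
 [ 0.6081 -0.1799]
 [ 0.0715  0.8419]
 [ 0.5159  0.6446]
 [ 0.0627  1.6458]
 [ 0.1349 -1.6996]
 [-1.324   0.1696]
 [-0.3824  0.0613]
 [-0.072  -0.3606]
 [ 0.2813 -0.5666]
 [-1.216   0.0145]]
```

>>> step_arm:
  dp:
    - [-2,62,0]
    - [-2,62,0]
    - [-2,62,0]
    - [-2,62,0]
    - [-2,62,0]
    - [-2,62,0]
    - [-2,62,0]
    - [-2,62,0]
    - [-2,62,0]
    - [-2,62,0]
    - [-2,62,0]
    - [-2,62,0]
    - [-2,62,0]
    - [-2,62,0]
    - [-2,62,0]
    - [-2,62,0]
    - [-2,62,0]
    - [-2,62,0]
  angular:
    - [0,0,0]
    - [0,0,0]
    - [0,0,0]
    - [0,0,0]
    - [0,0,0]
    - [0,0,0]
    - [0,0,0]
    - [0,0,0]
    - [0,0,0]
    - [0,0,0]
    - [0,0,0]
    - [0,0,0]
    - [0,0,0]
    - [0,0,0]
    - [0,0,0]
    - [0,0,0]
    - [0,0,0]
    - [0,0,0]
  jaw: [8.5,8.5,8.5,8.5,8.5,8.5,8.5,8.5,8.5,8.5,8.5,8.5,8.5,8.5,8.5,8.5,8.5,8.5]

```text
time: 2.78
position: [0.4828, 0.3115, 0.2706]
ee_rot: [-0.121, -0.696, -0.121, 0.697]
wrist_force: [-0.3, 0.2, 0.1]
finger_gap: 0.995
```

Run:
```python
from h import *
import pickle
s,f=grab('wrist','w2.png');print(s['time'],s['position'],s['qd'],s['joints']);pickle.dump((s,f),open('w2.pkl','wb'))
```

```text
2.7833 [0.48284207 0.31152096 0.2706428 ] [-0.02118653 -0.00992253  0.00583872 -0.00020341  0.00111176  0.00035033] [3.66562048e-01 4.01391084e-01 1.15055036e+00 1.05112089e-03
 1.59007083e+00 1.59365179e+00]
```

View pics/w2.png

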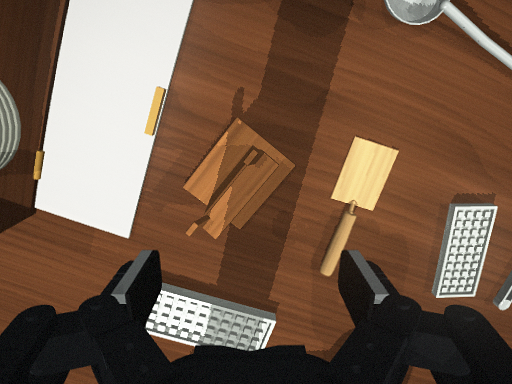

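Run:
```python
import cv2,numpy as np
t=cv2.imread('pics/w2.png')
x=t[112:244,176:302].astype(float);x=np.clip(x*1.6,0,255).astype(np.uint8)
cv2.imwrite('pics/w2z.png',cv2.resize(x,None,fx=4.5,fy=4.5,interpolation=cv2.INTER_CUBIC))
```

```text
(no output)
```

View pics/w2z.png

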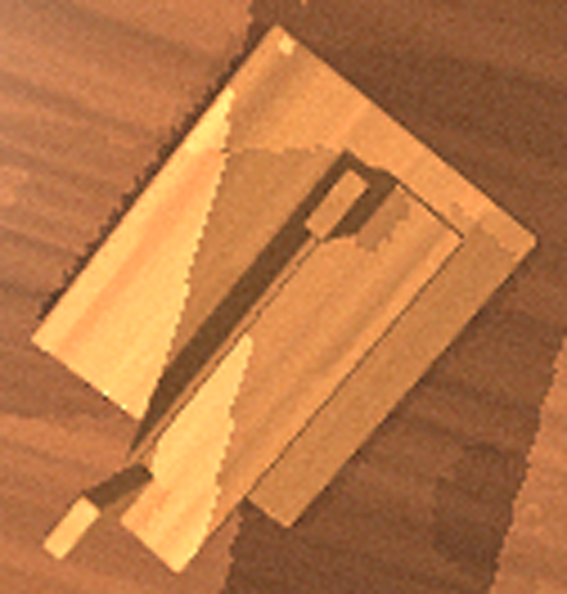

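Run:
```python
from h import *
import pickle
np.set_printoptions(precision=4,suppress=True)
s,f=pickle.load(open('w2.pkl','rb'))
u=38*np.array([np.sin(np.radians(15)),0,np.cos(np.radians(15))]);v=20*np.array([-np.cos(np.radians(15)),0,np.sin(np.radians(15))]);co=np.array([5,0,90.])
Y=lambda y:np.array([0,y,0])
X=np.array([co+u+Y(-55),co+u+Y(-39),co+u+Y(39),co+u+Y(55),co+v+Y(-55),co+v+Y(55),co+Y(55),co+Y(-55),(50,-60,10),(-50,-60,10),(50,60,10),(-50,60,10)])/1e3
px=np.array([(368,185),(325,237),(100,512),(62,560),(462,237),(180,573),(120,520),(400,185),(277,27),(535,240),(32,340),(288,525)])/4.5+[176,112]-.4
p,e=fit(f,s,X,px,[.4514,.3152,np.radians(74.3)]);print(p,np.degrees(p[2]));print(e)
def g(q): return (proj(f,X@Rot.from_euler('z',q[2]).as_matrix().T+[q[0],q[1],q[3]],s)-px).ravel()
r=least_squares(g,[*p,0],x_scale=[.01,.01,.1,.01],loss='soft_l1');print(r.x,np.degrees(r.x[2]),r.cost);print(g(r.x).reshape(-1,2))
hsv=cv2.cvtColor(f['image'],cv2.COLOR_RGB2HSV);m=cv2.inRange(hsv,(0,0,90),(180,70,255));m[:,:425]=0;m[:195]=0;m[302:]=0
c=max(cv2.findContours(m,0,2)[0],key=cv2.contourArea)
P=plane(f,c.reshape(-1,2),.014,s)[:,:2].astype(np.float32);print(cv2.minAreaRect(P*1000),cv2.boundingRect(c))
```

```text
[0.4548 0.3169 1.2359] 70.81139812191947
[[ 0.6723 -0.6407]
 [-0.6109  1.0038]
 [ 0.3827 -0.2787]
 [-0.4462  0.4032]
 [ 0.7094  0.1677]
 [-0.334   0.4004]
 [-0.1943  0.359 ]
 [-0.035  -0.7361]
 [-0.4696 -1.6445]
 [ 1.7163 -0.1202]
 [-0.9485 -0.1189]
 [ 0.1602  1.6063]]
[ 0.4535  0.3168  1.236  -0.0041] 70.82016251487084 3.5063239983709975
[[ 0.2696 -0.0805]
 [-0.848   1.3659]
 [ 0.844  -0.7554]
 [ 0.1363 -0.2197]
 [ 0.0769  0.5003]
 [-0.1289 -0.1989]
 [ 0.1695 -0.0922]
 [-0.4757 -0.2389]
 [-0.5362 -0.8373]
 [ 1.0402  0.1346]
 [-0.4398 -0.0794]
 [ 0.0874  1.2172]]
((458.8089294433594, -32.70262908935547), (155.29466247558594, 74.23226928710938), 20.205110549926758) (431, 203, 67, 95)
```

>>> step_arm:
  dp:
    - [-1.8,-34.6,-8]
    - [-1.8,-34.6,-8]
    - [-1.8,-34.6,-8]
    - [-1.8,-34.6,-8]
    - [-1.8,-34.6,-8]
    - [-1.8,-34.6,-8]
    - [-1.8,-34.6,-8]
    - [-1.8,-34.6,-8]
    - [-1.8,-34.6,-8]
    - [-1.8,-34.6,-8]
    - [-1.8,-34.6,-8]
    - [-1.8,-34.6,-8]
  angular:
    - [0,0,0]
    - [0,0,0]
    - [0,0,0]
    - [0,0,0]
    - [0,0,0]
    - [0,0,0]
    - [0,0,0]
    - [0,0,0]
    - [0,0,0]
    - [0,0,0]
    - [0,0,0]
    - [0,0,0]
  jaw: [8.5,8.5,8.5,8.5,8.5,8.5,8.5,8.5,8.5,8.5,8.5,8.5]

```text
time: 3.83
position: [0.4647, -0.0352, 0.1912]
ee_rot: [0.12, 0.697, 0.12, -0.697]
wrist_force: [-0.1, -0.5, -1.0]
finger_gap: 0.994
```

Run:
```python
from h import *
import pickle
np.set_printoptions(precision=4,suppress=True)
s,f=grab('wrist','w3.png');print(s['time'],s['position'],s['joints']);pickle.dump((s,f),open('w3.pkl','wb'))
hsv=cv2.cvtColor(f['image'],cv2.COLOR_RGB2HSV);m=cv2.inRange(hsv,(0,0,90),(180,70,255));m[:,:160]=0;m[:,345:]=0;m[300:]=0
c=max(cv2.findContours(m,0,2)[0],key=cv2.contourArea);print(cv2.boundingRect(c))
P=plane(f,c.reshape(-1,2),.014,s)[:,:2].astype(np.float32);print(cv2.minAreaRect(P*1000))
q=s['ee_rot'];R=Rot.from_quat([q[1],q[2],q[3],q[0]]).as_matrix();print(R)
```

```text
3.8333 [ 0.4647 -0.0352  0.1912] [-0.3311  0.2718  1.5883  0.001   1.2818  0.8982]
(217, 106, 65, 138)
((458.5900573730469, -38.43260955810547), (150.04969787597656, 64.47682189941406), 20.140533447265625)
[[ 0.      0.3347 -0.9423]
 [ 0.001  -0.9423 -0.3347]
 [-1.     -0.0009 -0.0003]]
```

View pics/w3.png

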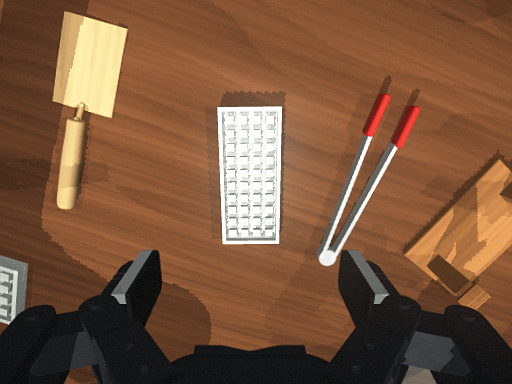

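>>> step_arm:
  dp:
    - [-0.6,-0.3,-4]
    - [-0.6,-0.3,-8]
    - [-0.6,-0.3,-12]
    - [-0.6,-0.3,-15.5]
    - [-0.6,-0.3,-17.5]
    - [-0.6,-0.3,-18.5]
    - [-0.6,-0.3,-19.2]
    - [-0.6,-0.3,-19.2]
    - [-0.6,-0.3,-19.2]
  angular:
    - [0,0,0.6]
    - [0,0,0.6]
    - [0,0,0.6]
    - [0,0,0.6]
    - [0,0,0.6]
    - [0,0,0.6]
    - [0,0,0.6]
    - [0,0,0.6]
    - [0,0,0.6]
  jaw: [8.0,8.0,8.0,8.0,8.0,8.0,8.0,8.0,8.0]

```text
time: 4.63
position: [0.4592, -0.0374, -0.0002]
ee_rot: [0.124, 0.696, 0.125, -0.696]
wrist_force: [0.3, 0.1, -0.2]
finger_gap: 0.935
```

Run:
```python
from h import *
s,f=grab('wrist','w4.png');print(s['time'],s['position'],s['wrist_force'],s['finger_gap'])
```

```text
4.6333 [ 4.59221157e-01 -3.73546315e-02 -2.42781596e-04] [ 0.27421926  0.08075034 -0.21953382] 0.934645131458073
```

View pics/w4.png

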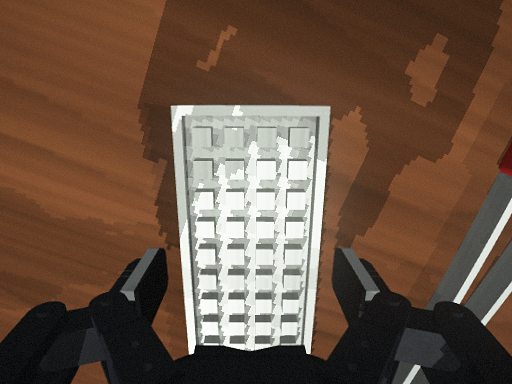

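>>> step_arm:
  dp:
    - [0,0,-0.2]
    - [0,0,-0.2]
    - [0,0,-0.2]
    - [0,0,-0.2]
    - [0,0,-0.2]
    - [0,0,-0.2]
    - [0,0,-0.2]
  angular:
    - [0,0,0]
    - [0,0,0]
    - [0,0,0]
    - [0,0,0]
    - [0,0,0]
    - [0,0,0]
    - [0,0,0]
  jaw: [6.0,6.0,6.0,6.0,6.0,6.0,6.0]
  newtons: 50

```text
time: 5.27
position: [0.4599, -0.0375, -0.0009]
ee_rot: [0.125, 0.697, 0.124, -0.695]
wrist_force: [-1.2, 2.1, 6.9]
finger_gap: 0.729
```

>>> step_arm:
  dp:
    - [0,0,3]
    - [0,0,7]
    - [0,0,11]
    - [0,0,15]
    - [0,0,18]
    - [0,0,18]
  angular:
    - [0,0,0]
    - [0,0,0]
    - [0,0,0]
    - [0,0,0]
    - [0,0,0]
    - [0,0,0]
  jaw: [6.0,6.0,6.0,6.0,6.0,6.0]

```text
time: 5.77
position: [0.4619, -0.038, 0.1851]
ee_rot: [0.127, 0.701, 0.122, -0.691]
wrist_force: [0.8, -0.2, -1.5]
finger_gap: 0.727
```

```bash
cat >> h.py <<'E'
def toolR(s):
    q=s['ee_rot'];return Rot.from_quat([q[1],q[2],q[3],q[0]]).as_matrix()
REST=np.array([.4862,-.3142,0]);RA=np.radians(71.2)
LED=np.array([.4548,.3169,0]);LA=np.radians(70.8)
def mv(s,P,T):
    print('dp cm',(P-s['position'])*100,'rot',np.degrees(Rot.from_matrix(T@toolR(s).T).as_rotvec()))
def rest1():
    xr=np.array([np.cos(RA),np.sin(RA),0]);z=np.array([0,0,1.])
    tx=(xr-z)/2**.5; ty=-(xr+z)/2**.5; T=np.c_[tx,ty,np.cross(tx,ty)]
    C=REST+xr*-.0073+z*.0726
    return C,T
E
python3 - <<'E'
from h import *
np.set_printoptions(precision=3,suppress=True)
s,f=grab('wrist','w5.png');print(s['time'],s['position'],s['wrist_force'],s['finger_gap'],s['joints'])
C,T=rest1();print(C,T)
P=C-T@np.array([-.008,0,.0015]);print('final TCP',P)
mv(s,P,T)
n=-T[:,0];up=-T[:,1]
mv(s,P+n*.07+up*.006,T)
E
```

```text
5.7667 [ 0.462 -0.038  0.185] [ 0.814 -0.228 -1.52 ] 0.726613882242376 [-0.339  0.268  1.615  0.001  1.244  0.877]
[ 0.484 -0.321  0.073] [[ 0.228 -0.228 -0.947]
 [ 0.669 -0.669  0.322]
 [-0.707 -0.707  0.   ]]
final TCP [ 0.487 -0.316  0.067]
dp cm [  2.515 -27.819 -11.815] rot [ 46.342   1.293 -36.7  ]
dp cm [  1.056 -32.103  -6.441] rot [ 46.342   1.293 -36.7  ]
```

View pics/w5.png

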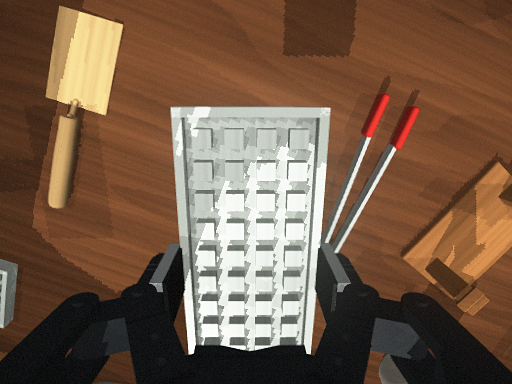

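>>> step_arm:
  dp:
    - [0,-3,2]
    - [0,-7,3]
    - [0.5,-11,4]
    - [0.5,-15,4]
    - [1,-19,4]
    - [1,-23,4]
    - [1,-27,3]
    - [1,-30,1]
    - [1,-32,-2]
    - [1,-32.1,-5]
    - [1.05,-32.1,-6.4]
    - [1.05,-32.1,-6.4]
    - [1.05,-32.1,-6.4]
  angular:
    - [5.15,0.14,-4.1]
    - [10.3,0.28,-8.2]
    - [15.5,0.43,-12.2]
    - [20.6,0.57,-16.3]
    - [25.8,0.72,-20.4]
    - [30.9,0.86,-24.5]
    - [36,1,-28.5]
    - [41.2,1.15,-32.6]
    - [46.3,1.3,-36.7]
    - [46.3,1.3,-36.7]
    - [46.3,1.3,-36.7]
    - [46.3,1.3,-36.7]
    - [46.3,1.3,-36.7]
  jaw: [6,6,6,6,6,6,6,6,6,6,6,6,6]

```text
time: 6.9
position: [0.4717, -0.3578, 0.1181]
ee_rot: [-0.374, 0.687, 0.162, -0.602]
wrist_force: [-0.2, 0.1, -2.2]
finger_gap: 0.734
```

Run:
```python
from h import *
np.set_printoptions(precision=3,suppress=True)
s,f=grab('wrist','w6.png');print(s['time'],s['position'],s['wrist_force'],s['finger_gap'],s['joints'])
grab('scene','s6.png')
C,T=rest1();P=C-T@np.array([-.008,0,.0015]);n=-T[:,0];up=-T[:,1]
d=s['position']-P;print('rel n,up,long(mm)',d@n*1e3,d@up*1e3,d@T[:,2]*1e3)
mv(s,P+n*.0+up*.005,T);print(n,up)
```

```text
6.9 [ 0.472 -0.358  0.118] [-0.174  0.141 -2.205] 0.733800670332644 [-1.084  0.761  1.167  0.552  1.785  0.77 ]
rel n,up,long(mm) 67.44944344348477 4.828641077699421 1.1908917082812103
dp cm [ 1.654  4.488 -4.757] rot [-0.225 -0.132 -0.229]
[-0.228 -0.669  0.707] [0.228 0.669 0.707]
```

View pics/w6.png

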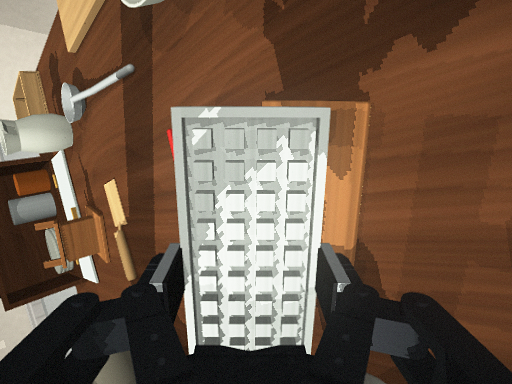

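View pics/s6.png

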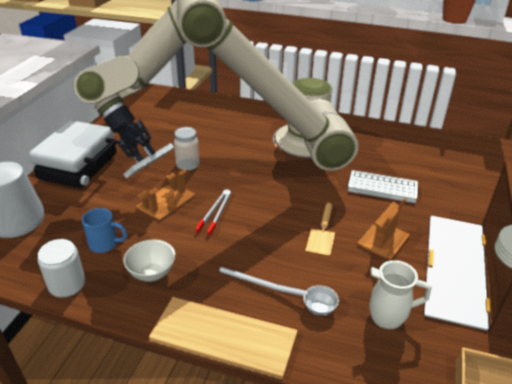

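>>> step_arm:
  dp:
    - [0.6,1.8,-1.8]
    - [1,3,-3]
    - [1.3,3.7,-3.8]
    - [1.5,4.1,-4.3]
    - [1.5,4.1,-4.35]
    - [1.5,4.1,-4.35]
  angular:
    - [-0.2,-0.1,-0.2]
    - [-0.2,-0.1,-0.2]
    - [-0.2,-0.1,-0.2]
    - [-0.2,-0.1,-0.2]
    - [-0.2,-0.1,-0.2]
    - [-0.2,-0.1,-0.2]
  jaw: [6,6,6,6,6,6]

```text
time: 7.5
position: [0.4874, -0.3176, 0.0771]
ee_rot: [-0.371, 0.69, 0.16, -0.6]
wrist_force: [0.2, 0.1, -2.5]
finger_gap: 0.726
```

```bash
cat > st.py <<'E'
from h import *
import sys
np.set_printoptions(precision=3,suppress=True)
n_=sys.argv[1]
s,f=grab('wrist','w%s.png'%n_);print(s['time'],s['position'],s['wrist_force'],s['finger_gap'])
_,g=grab('scene')
c=cv2.cvtColor(g['image'][110:240,100:260],cv2.COLOR_RGB2BGR);cv2.imwrite('pics/s%s.png'%n_,cv2.resize(c,None,fx=4,fy=4,interpolation=cv2.INTER_CUBIC))
C,T=rest1();P=C-T@np.array([-.008,0,.0015]);n=-T[:,0];up=-T[:,1]
d=s['position']-P;print('rel n,up,long(mm)',d@n*1e3,d@up*1e3,d@T[:,2]*1e3,'force n,up',s['wrist_force']@n,s['wrist_force']@up)
mv(s,P,T)
E
python3 st.py 7
```

```text
7.5 [ 0.487 -0.318  0.077] [ 0.246  0.055 -2.467] 0.7262301852791258
rel n,up,long(mm) 8.021281247388247 6.312001314497985 -0.7539821834870533 force n,up -1.8373292956575151 -1.6514083467581457
dp cm [-0.032  0.139 -1.014] rot [ 0.273  0.136 -0.08 ]
```

View pics/s7.png

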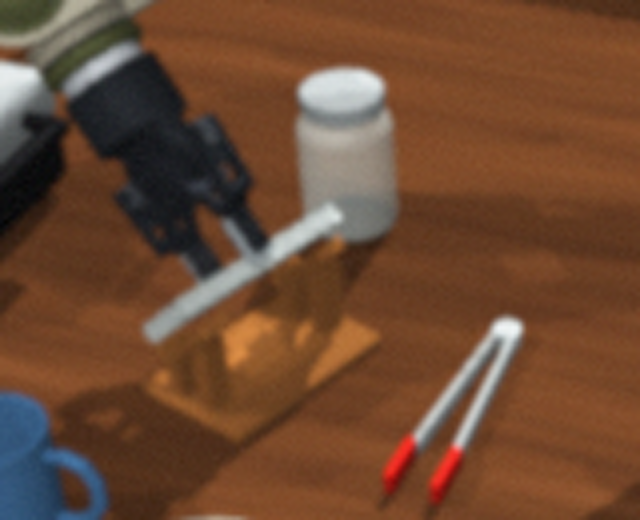

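View pics/w7.png

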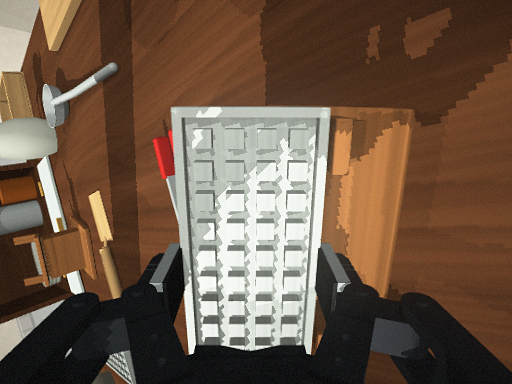

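>>> step_arm:
  dp:
    - [0.07,0.2,-0.2]
    - [0.13,0.38,-0.4]
    - [0.13,0.38,-0.42]
    - [0.13,0.38,-0.42]
  angular:
    - [0.2,0.1,0]
    - [0.2,0.1,0]
    - [0.2,0.1,0]
    - [0.2,0.1,0]
  jaw: [6,6,6,6]

```text
time: 7.93
position: [0.4885, -0.3143, 0.0727]
ee_rot: [-0.373, 0.689, 0.16, -0.6]
wrist_force: [-0.2, -1.1, -2.7]
finger_gap: 0.726
```

```bash
python3 st.py 8
```

```text
7.9333 [ 0.488 -0.314  0.073] [-0.217 -1.058 -2.658] 0.7263056448611168
rel n,up,long(mm) 2.4705499438037815 5.730043872723583 -0.6855783510259421 force n,up -1.1222296245982954 -2.637063043717209
dp cm [-0.139 -0.196 -0.58 ] rot [ 0.068  0.034 -0.03 ]
```

>>> step_arm:
  dp:
    - [0.04,0.1,-0.11]
    - [0.07,0.2,-0.21]
    - [0.07,0.2,-0.21]
  angular:
    - [0,0,0]
    - [0,0,0]
    - [0,0,0]
  jaw: [6,6,6]

```text
time: 8.28
position: [0.4892, -0.3124, 0.0708]
ee_rot: [-0.373, 0.689, 0.16, -0.6]
wrist_force: [-0.8, -1.5, -2.2]
finger_gap: 0.729
```

```bash
python3 st.py 9
```

```text
8.2833 [ 0.489 -0.312  0.071] [-0.846 -1.549 -2.161] 0.7289665175464995
rel n,up,long(mm) -0.3333463323631134 5.774678680413554 -0.7969652373258107 force n,up -0.2984809719322797 -2.757714856606763
dp cm [-0.215 -0.383 -0.385] rot [ 0.099  0.049 -0.025]
```

View pics/w9.png

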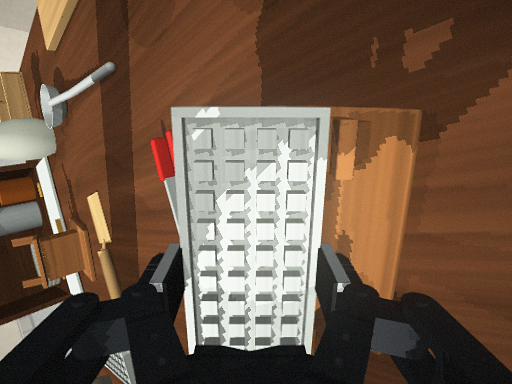

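>>> step_arm:
  dp:
    - [0.03,0.07,-0.07]
    - [0.07,0.2,-0.21]
    - [0.07,0.2,-0.21]
  angular:
    - [0,0,0]
    - [0,0,0]
    - [0,0,0]
  jaw: [6,6,6]

```text
time: 8.63
position: [0.4893, -0.3124, 0.0707]
ee_rot: [-0.372, 0.69, 0.159, -0.6]
wrist_force: [-11.0, -10.1, 13.3]
finger_gap: 0.727
```

```bash
python3 st.py 10
```

```text
8.6333 [ 0.489 -0.312  0.071] [-11.001 -10.123  13.297] 0.7274374308005281
rel n,up,long(mm) -0.4291361395569293 5.733256120634288 -0.8901427728226914 force n,up 18.685403929224755 0.11910500913480332
dp cm [-0.225 -0.384 -0.375] rot [0.25  0.121 0.022]
```

>>> step_arm:
  dp:
    - [-0.05,-0.15,-0.16]
    - [-0.1,-0.3,-0.31]
    - [-0.12,-0.36,-0.38]
    - [-0.12,-0.36,-0.38]
  angular:
    - [0,0,0]
    - [0,0,0]
    - [0,0,0]
    - [0,0,0]
  jaw: [6,6,6,6]

```text
time: 9.07
position: [0.4883, -0.3158, 0.0672]
ee_rot: [-0.372, 0.69, 0.16, -0.6]
wrist_force: [-1.4, -1.0, 3.8]
finger_gap: 0.732
```

```bash
python3 st.py 11
```

```text
9.0667 [ 0.488 -0.316  0.067] [-1.449 -0.972  3.801] 0.7321939471484461
rel n,up,long(mm) -0.3511158235280458 0.7371065042135897 -0.9759219489475279 force n,up 3.6686312768815594 1.7065257541645746
dp cm [-0.117 -0.041 -0.027] rot [0.191 0.165 0.005]
```

View pics/w11.png

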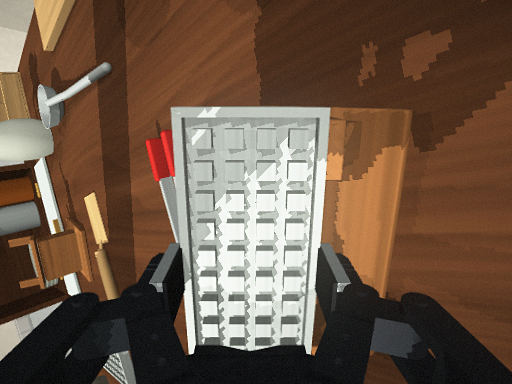

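>>> step_arm:
  dp:
    - [-0.05,-0.12,-0.13]
    - [-0.05,-0.15,-0.16]
    - [-0.05,-0.15,-0.16]
  angular:
    - [0,0,0]
    - [0,0,0]
    - [0,0,0]
  jaw: [6,6,6]

```text
time: 9.42
position: [0.4881, -0.316, 0.0671]
ee_rot: [-0.372, 0.69, 0.162, -0.599]
wrist_force: [-1.5, 4.8, 11.8]
finger_gap: 0.728
```

```bash
python3 st.py 12
```

```text
9.4167 [ 0.488 -0.316  0.067] [-1.504  4.772 11.785] 0.7284122670817841
rel n,up,long(mm) -0.34911116124380354 0.501618214803345 -0.8790786374574734 force n,up 5.48111430328465 11.184792728575403
dp cm [-0.103 -0.029 -0.011] rot [ 0.043  0.252 -0.113]
```

>>> step_arm:
  dp:
    - [0,0,0]
    - [0,0,0]
    - [0,0,0]
    - [0,0,0]
    - [0,0,0]
  angular:
    - [0,0,0]
    - [0,0,0]
    - [0,0,0]
    - [0,0,0]
    - [0,0,0]
  jaw: [7,7.6,8,8,8]

```text
time: 9.93
position: [0.4881, -0.316, 0.0667]
ee_rot: [-0.373, 0.69, 0.161, -0.599]
wrist_force: [0.1, 0.6, 0.4]
finger_gap: 0.936
```

>>> step_arm:
  dp:
    - [-0.3,-0.8,0.85]
    - [-0.7,-2,2.1]
    - [-1.4,-4,4.2]
    - [-2.3,-6.7,7.1]
    - [-2.8,-8.2,10]
    - [-2.8,-8.2,12]
  angular:
    - [0,0,0]
    - [0,0,0]
    - [0,0,0]
    - [0,0,0]
    - [0,0,0]
    - [0,0,0]
  jaw: [8,8,8,8,8,8]

```text
time: 10.43
position: [0.459, -0.4013, 0.1887]
ee_rot: [-0.372, 0.691, 0.16, -0.599]
wrist_force: [-0.6, 0.0, -0.1]
finger_gap: 0.941
```

```bash
python3 st.py 13; python3 -c "
from h import *
print(observe()['joints'])"
```

```text
10.4333 [ 0.459 -0.401  0.189] [-0.649  0.004 -0.081] 0.9411481029969101
rel n,up,long(mm) 149.41014134734135 22.739809819447647 -0.7842136238261703 force n,up 0.0880001328296452 -0.20188995031995421
dp cm [  2.812   8.504 -12.173] rot [0.237 0.285 0.072]
[-1.1284988   0.72862213  1.00446089  0.56414815  1.96064511  0.83441742]
```

View pics/w13.png

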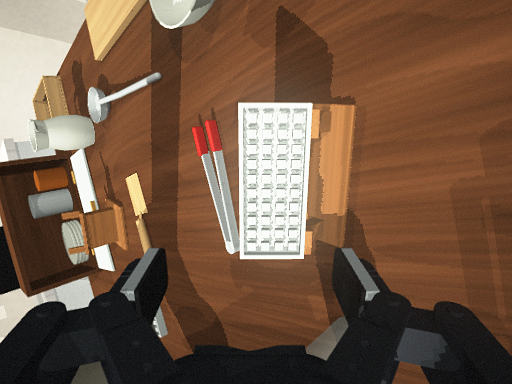

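View pics/s13.png

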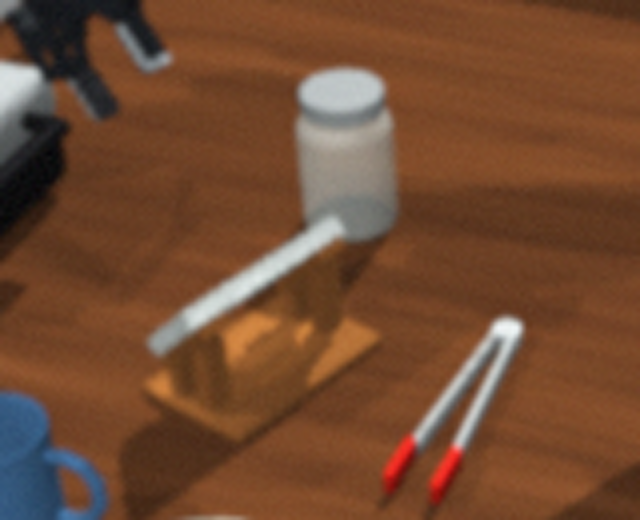

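```bash
cat >> h.py <<'E'
def rest2():
    xr=np.array([np.cos(RA),np.sin(RA),0]);z=np.array([0,0,1.])
    tx=-(xr+z)/2**.5; ty=(z-xr)/2**.5; return np.c_[tx,ty,np.cross(tx,ty)]
E
python3 - <<'E'
from h import *
np.set_printoptions(precision=4,suppress=True)
s,f=grab('wrist')
C,T1=rest1();n=-T1[:,0];up=-T1[:,1];ly=T1[:,2]
hsv=cv2.cvtColor(f['image'],cv2.COLOR_RGB2HSV);m=cv2.inRange(hsv,(0,0,90),(180,70,255));m[:,:236]=0;m[:,330:]=0;m[275:]=0
c=max(cv2.findContours(m,0,2)[0],key=cv2.contourArea);print(cv2.boundingRect(c))
o,d=ray(f,c.reshape(-1,2),s);Q=C+n*.007
P=o+d*(((Q-o)@n)/(d@n))[:,None]-Q
print(cv2.minAreaRect(np.c_[P@up,P@ly].astype(np.float32)*1000))
T=rest2();mv(s,C+up*.1,T);mv(s,C+up*.006,T);print(T)
E
```

```text
(236, 103, 79, 157)
((1.6369781494140625, -1.1258621215820312), (69.02420806884766, 149.9898223876953), 0.1451144516468048)
dp cm [ 4.6478 14.5398 -4.6373] rot [-84.8587  29.2743  -0.4296]
dp cm [  2.5058   8.2476 -11.2842] rot [-84.8587  29.2743  -0.4296]
[[-0.2279 -0.2279 -0.9466]
 [-0.6694 -0.6694  0.3223]
 [-0.7071  0.7071  0.    ]]
```

>>> step_arm:
  dp:
    - [0,0,3]
    - [0,0,6]
    - [0,1,8]
    - [1,2,8]
    - [1,3,8]
    - [1.5,4,8]
    - [2,5,8]
    - [2.5,6.5,8]
    - [3,8,8]
    - [3.5,10,7]
    - [4,12,5]
    - [4.5,14,2]
    - [4.6,14.5,-1]
    - [4.6,14.5,-3]
    - [4.6,14.5,-4.6]
    - [4.6,14.5,-4.6]
  angular:
    - [-6,2.1,0]
    - [-12,4.2,-0.1]
    - [-18,6.3,-0.1]
    - [-24,8.4,-0.1]
    - [-30,10.5,-0.2]
    - [-36.5,12.6,-0.2]
    - [-43,14.8,-0.2]
    - [-49.5,17,-0.3]
    - [-56,19.2,-0.3]
    - [-62.5,21.5,-0.3]
    - [-69,23.8,-0.4]
    - [-75,25.9,-0.4]
    - [-81,28,-0.4]
    - [-84.9,29.3,-0.4]
    - [-84.9,29.3,-0.4]
    - [-84.9,29.3,-0.4]
  jaw: [5,5,5,5,5,5,5,5,5,5,5,5,5,5,5,5]

```text
time: 11.92
position: [0.5047, -0.2516, 0.1365]
ee_rot: [-0.16, -0.597, 0.371, 0.693]
wrist_force: [-0.1, 0.0, 0.3]
finger_gap: 0.59
```

```bash
cat > st2.py <<'E'
from h import *
import sys
np.set_printoptions(precision=4,suppress=True)
n_=sys.argv[1]
s,f=grab('wrist','w%s.png'%n_);print(s['time'],s['position'],s['wrist_force'],s['finger_gap'],s['joints'])
_,g=grab('scene')
c=cv2.cvtColor(g['image'][60:240,90:270],cv2.COLOR_RGB2BGR);cv2.imwrite('pics/s%s.png'%n_,cv2.resize(c,None,fx=3.3,fy=3.3,interpolation=cv2.INTER_CUBIC))
C,T1=rest1();n=-T1[:,0];up=-T1[:,1]
T=rest2();P=C+up*.006;d=s['position']-P;print('rel n,up,long(mm)',d@n*1e3,d@up*1e3,d@T[:,2]*1e3)
mv(s,P,T)
E
python3 st2.py 14
```

```text
11.9167 [ 0.5047 -0.2516  0.1365] [-0.1123  0.0292  0.255 ] 0.5903720785549701 [-0.3485  0.5901  1.476  -0.8493  1.221   1.913 ]
rel n,up,long(mm) -6.102833655516879 90.46183679129575 2.6610234325909317
dp cm [-1.9486 -6.5496 -5.9651] rot [-0.3429 -0.5671 -0.0243]
```

View pics/s14.png

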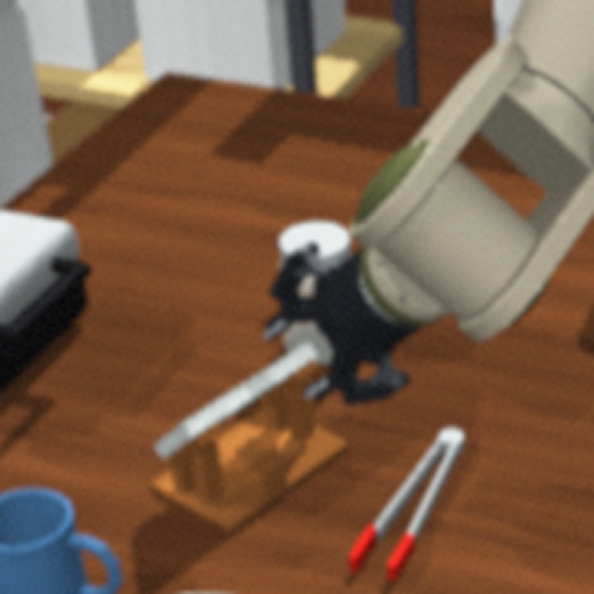

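View pics/w14.png

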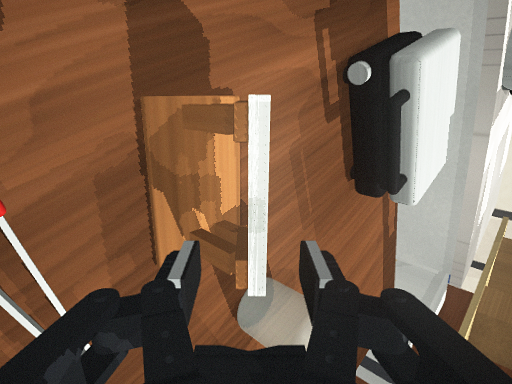

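>>> step_arm:
  dp:
    - [-0.4,-1.6,-0.6]
    - [-0.9,-3.3,-2.5]
    - [-1.04,-3.87,-3.14]
    - [-1.3,-4.7,-4]
    - [-1.6,-5.6,-5]
    - [-1.85,-6.3,-5.7]
    - [-1.95,-6.55,-5.97]
    - [-1.95,-6.55,-5.97]
  angular:
    - [-0.3,-0.6,0]
    - [-0.3,-0.6,0]
    - [-0.3,-0.6,0]
    - [-0.3,-0.6,0]
    - [-0.3,-0.6,0]
    - [-0.3,-0.6,0]
    - [-0.3,-0.6,0]
    - [-0.3,-0.6,0]
  jaw: [5,5,5,5,5,5,5,5]

```text
time: 12.68
position: [0.4861, -0.3194, 0.0813]
ee_rot: [-0.159, -0.602, 0.376, 0.686]
wrist_force: [0.6, 0.0, -0.2]
finger_gap: 0.581
```

```bash
python3 st2.py 15
```

```text
12.6833 [ 0.4861 -0.3194  0.0813] [ 0.646   0.0496 -0.1511] 0.5814083224484573 [-0.4737  0.6603  1.5449 -0.9434  1.0416  1.9786]
rel n,up,long(mm) 4.473102482541519 1.8307805989105348 -1.616153415174165
dp cm [-0.0928  0.229  -0.4458] rot [0.1295 0.4453 0.1538]
```

View pics/s15.png

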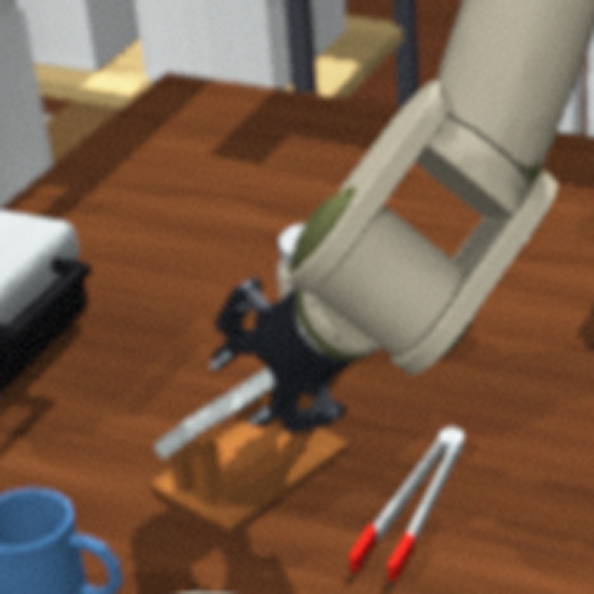

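View pics/w15.png

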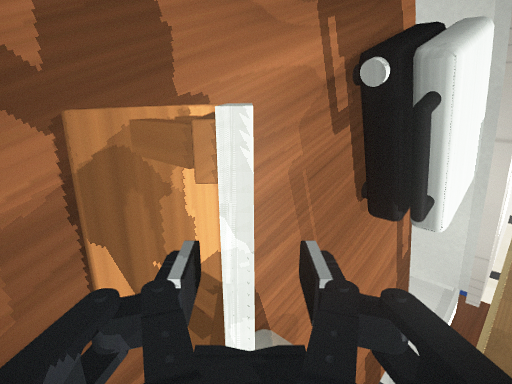

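>>> step_arm:
  dp:
    - [-0.1,0.25,-0.48]
    - [-0.1,0.25,-0.48]
    - [-0.1,0.25,-0.48]
  angular:
    - [0.1,0.4,0.15]
    - [0.1,0.4,0.15]
    - [0.1,0.4,0.15]
  jaw: [4,4,4]

```text
time: 13.03
position: [0.4859, -0.3159, 0.0772]
ee_rot: [-0.161, -0.601, 0.374, 0.688]
wrist_force: [-1.0, -0.2, 0.5]
finger_gap: 0.468
```

```bash
python3 st2.py 16
```

```text
13.0333 [ 0.4859 -0.3159  0.0772] [-0.9775 -0.1783  0.5471] 0.4683625202750933 [-0.4679  0.6659  1.5502 -0.9469  1.0404  1.9846]
rel n,up,long(mm) -0.7394813234559664 1.2381743385423536 -0.2654163652174838
dp cm [-0.0702 -0.1238 -0.0353] rot [ 0.0554  0.0979 -0.0976]
```

View pics/w16.png

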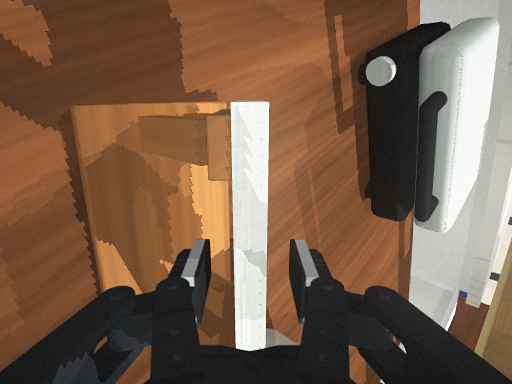

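>>> step_arm:
  dp:
    - [0,0,0]
    - [0,0,0]
    - [0,0,0]
    - [0,0,0]
    - [0,0,0]
    - [0,0,0]
    - [0,0,0]
  angular:
    - [0,0,0]
    - [0,0,0]
    - [0,0,0]
    - [0,0,0]
    - [0,0,0]
    - [0,0,0]
    - [0,0,0]
  jaw: [1,1,1,1,1,1,1]
  newtons: 60

```text
time: 13.72
position: [0.4861, -0.316, 0.0775]
ee_rot: [-0.161, -0.601, 0.374, 0.688]
wrist_force: [2.1, 4.7, 4.9]
finger_gap: 0.152
```

```bash
python3 st2.py 17
```

```text
13.7167 [ 0.4861 -0.316   0.0775] [2.0589 4.6623 4.9274] 0.15166376804221446 [-0.4679  0.6655  1.5498 -0.9469  1.0405  1.9845]
rel n,up,long(mm) -0.4689921567317144 1.4263528131171845 -0.46466810929805796
dp cm [-0.0872 -0.1119 -0.0677] rot [ 0.0742  0.1357 -0.0965]
```

View pics/w17.png

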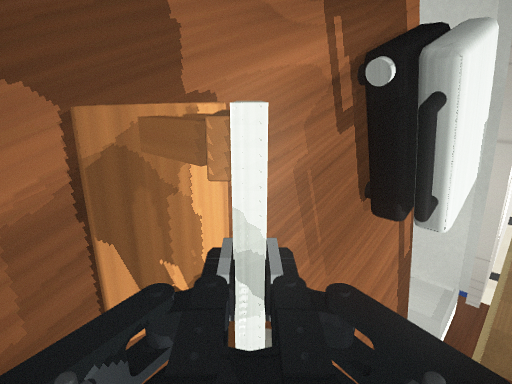

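>>> step_arm:
  dp:
    - [0,0,1]
    - [0,0,3]
    - [0,0,6]
    - [0,0,10]
    - [0,0,14]
    - [0,0,16]
    - [0,0,16]
  angular:
    - [0,0,0]
    - [0,0,0]
    - [0,0,0]
    - [0,0,0]
    - [0,0,0]
    - [0,0,0]
    - [0,0,0]
  jaw: [1,1,1,1,1,1,1]

```text
time: 14.4
position: [0.4869, -0.3166, 0.2429]
ee_rot: [-0.16, -0.604, 0.376, 0.685]
wrist_force: [0.2, -0.0, -2.9]
finger_gap: 0.15
```

```bash
cat >> h.py <<'E'
def led():
    xl=np.array([np.cos(LA),np.sin(LA),0]);z=np.array([0,0,1.]);a=np.radians(15)
    u=np.sin(a)*xl+np.cos(a)*z; n=-np.cos(a)*xl+np.sin(a)*z
    T=np.c_[-u,n,np.cross(-u,n)]
    C=LED+xl*.0065+z*.1227
    return C,T,u,n
E
cat > st3.py <<'E'
from h import *
import sys
np.set_printoptions(precision=4,suppress=True)
n_=sys.argv[1]
s,f=grab('wrist','w%s.png'%n_);print(s['time'],s['position'],s['wrist_force'],s['finger_gap'],s['joints'])
_,g=grab('scene')
c=cv2.cvtColor(g['image'][110:290,310:490],cv2.COLOR_RGB2BGR);cv2.imwrite('pics/s%s.png'%n_,cv2.resize(c,None,fx=3.3,fy=3.3,interpolation=cv2.INTER_CUBIC))
C,T,u,n=led();P=C+u*.007
d=s['position']-P;w=s['wrist_force'];print('rel n,u,long',d@n*1e3,d@u*1e3,d@T[:,2]*1e3,'F n,u',w@n,w@u)
mv(s,P+u*.06+n*.006,T);mv(s,P,T)
print(u,n,T[:,2])
E
python3 st3.py 18
```

```text
14.4 [ 0.4869 -0.3166  0.2429] [ 0.2169 -0.0426 -2.9343] 0.15045416143641865 [-0.4683  0.4549  1.3702 -0.818   1.2851  1.6641]
rel n,u,long 605.0931514482902 -44.67713891054141 -238.61107587565846 F n,u -0.7895226313612036 -2.8262115874956333
dp cm [-2.612  65.0548 -5.3946] rot [28.6731 -9.1848 -0.3013]
dp cm [ -2.9322  64.1356 -11.3455] rot [28.6731 -9.1848 -0.3013]
[0.0851 0.2444 0.9659] [-0.3177 -0.9122  0.2588] [-0.9444  0.3289  0.    ]
```

View pics/w18.png

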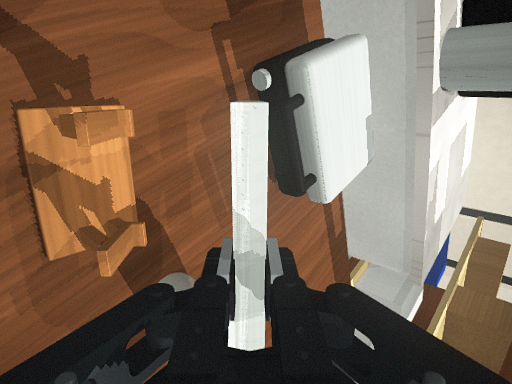

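>>> step_arm:
  dp:
    - [0,4,1]
    - [0,8,2]
    - [0,12,3]
    - [-0.5,16,3]
    - [-0.5,20,3]
    - [-1,24,3]
    - [-1,28,3]
    - [-1.5,32,3]
    - [-1.5,36,3]
    - [-1.5,40,3]
    - [-2,44,3]
    - [-2,48,3]
    - [-2,52,2]
    - [-2.5,56,1]
    - [-2.5,60,0]
    - [-2.6,63,-2]
    - [-2.6,64.5,-4]
    - [-2.6,65,-5.4]
    - [-2.6,65,-5.4]
    - [-2.6,65,-5.4]
  angular:
    - [0,0,0]
    - [0,0,0]
    - [0,0,0]
    - [3,-1,0]
    - [6,-2,0]
    - [9,-3,-0.1]
    - [12,-4,-0.1]
    - [15,-5,-0.1]
    - [18,-6,-0.2]
    - [21,-7,-0.2]
    - [24,-8,-0.2]
    - [27,-8.7,-0.3]
    - [28.7,-9.2,-0.3]
    - [28.7,-9.2,-0.3]
    - [28.7,-9.2,-0.3]
    - [28.7,-9.2,-0.3]
    - [28.7,-9.2,-0.3]
    - [28.7,-9.2,-0.3]
    - [28.7,-9.2,-0.3]
    - [28.7,-9.2,-0.3]
  jaw: [1,1,1,1,1,1,1,1,1,1,1,1,1,1,1,1,1,1,1,1]

```text
time: 16.17
position: [0.459, 0.3336, 0.1813]
ee_rot: [0.024, -0.673, 0.206, 0.71]
wrist_force: [1.1, -0.0, -2.0]
finger_gap: 0.153
```

```bash
python3 st3.py 19
```

```text
16.1667 [0.459  0.3336 0.1813] [ 1.112  -0.0098 -2.0354] 0.1527022511350274 [ 0.4973  0.5556  1.1719 -0.1691  1.6162  2.4074]
rel n,u,long 4.8388302028506045 52.370355550402216 1.4902666595853047 F n,u -0.8711419542881453 -1.8737821378607298
dp cm [0.1688 0.0316 0.767 ] rot [-0.14   -0.5982 -0.2249]
dp cm [-0.1513 -0.8877 -5.1838] rot [-0.14   -0.5982 -0.2249]
[0.0851 0.2444 0.9659] [-0.3177 -0.9122  0.2588] [-0.9444  0.3289  0.    ]
```

View pics/w19.png

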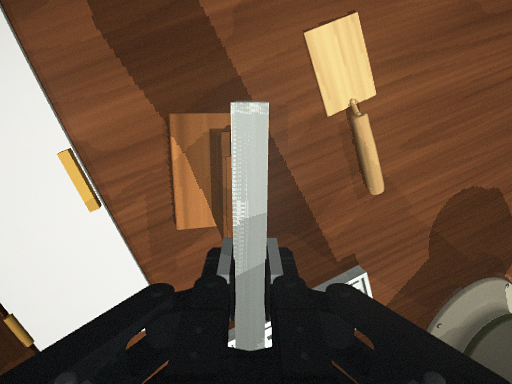

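View pics/s19.png

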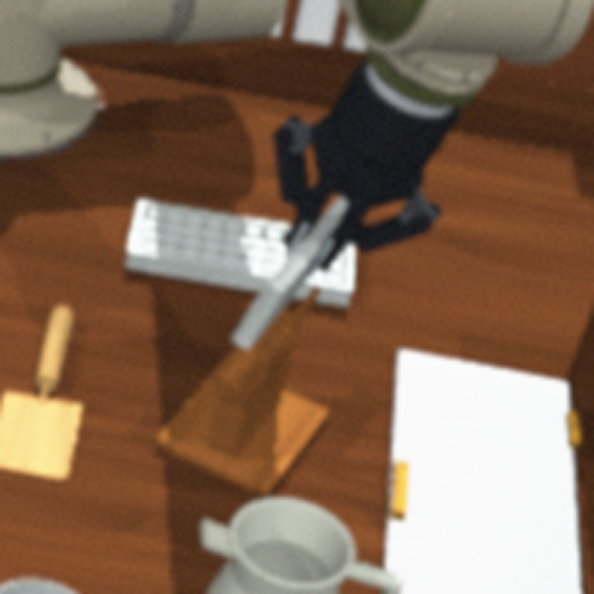

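>>> step_arm:
  dp:
    - [-0.1,-0.2,-0.8]
    - [-0.1,-0.5,-1.8]
    - [-0.2,-0.8,-2.8]
    - [-0.2,-1,-3.7]
    - [-0.24,-1.15,-4.28]
    - [-0.24,-1.15,-4.28]
    - [-0.24,-1.15,-4.28]
  angular:
    - [-0.1,-0.6,-0.2]
    - [-0.1,-0.6,-0.2]
    - [-0.1,-0.6,-0.2]
    - [-0.1,-0.6,-0.2]
    - [-0.1,-0.6,-0.2]
    - [-0.1,-0.6,-0.2]
    - [-0.1,-0.6,-0.2]
  jaw: [1,1,1,1,1,1,1]

```text
time: 16.85
position: [0.4578, 0.3219, 0.1411]
ee_rot: [0.028, -0.677, 0.207, 0.705]
wrist_force: [-0.8, -0.1, -2.2]
finger_gap: 0.152
```

```bash
python3 st3.py 20
```

```text
16.85 [0.4578 0.3219 0.1411] [-0.7593 -0.1069 -2.233 ] 0.1517623025174035 [ 0.4834  0.5722  1.2645 -0.1774  1.494   2.4211]
rel n,u,long 5.5747525400203335 10.51821798532932 -1.1630572349898616 F n,u -0.23923808572714533 -2.247685118649592
dp cm [0.2978 1.2089 4.7906] rot [-0.1853  0.2594  0.053 ]
dp cm [-0.0223  0.2897 -1.1603] rot [-0.1853  0.2594  0.053 ]
[0.0851 0.2444 0.9659] [-0.3177 -0.9122  0.2588] [-0.9444  0.3289  0.    ]
```

View pics/w20.png

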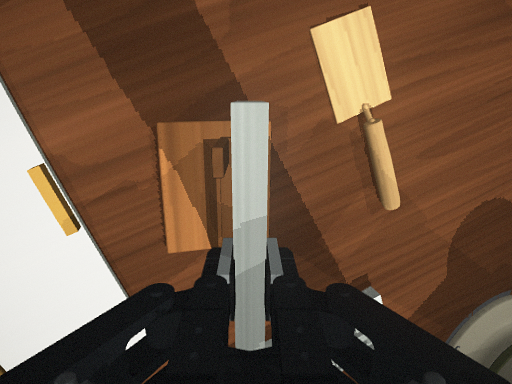

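View pics/s20.png

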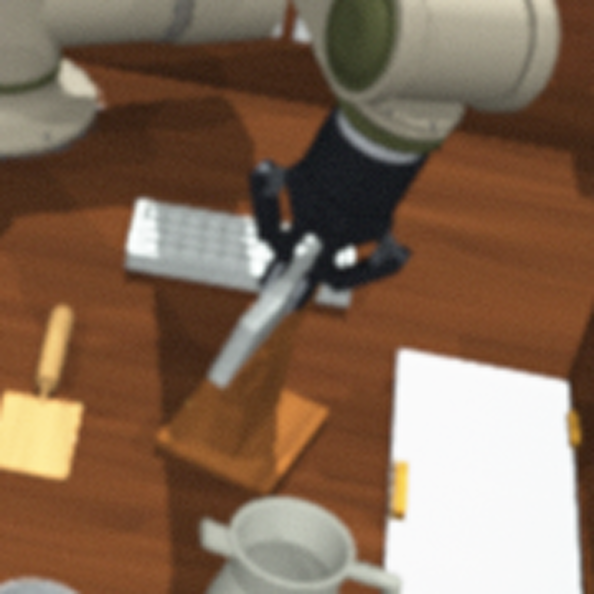

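>>> step_arm:
  dp:
    - [-0.1,-0.05,-0.25]
    - [-0.2,-0.1,-0.5]
    - [-0.21,-0.15,-0.77]
    - [-0.21,-0.15,-0.77]
  angular:
    - [-0.2,0.25,0]
    - [-0.2,0.25,0]
    - [-0.2,0.25,0]
    - [-0.2,0.25,0]
  jaw: [1,1,1,1]

```text
time: 17.28
position: [0.4555, 0.3205, 0.1331]
ee_rot: [0.026, -0.676, 0.208, 0.707]
wrist_force: [-0.1, 0.7, -3.1]
finger_gap: 0.151
```

```bash
python3 st3.py 21
```

```text
17.2833 [0.4555 0.3205 0.1331] [-0.1428  0.6903 -3.0949] 0.15055960921542072 [ 0.4838  0.5784  1.2791 -0.1787  1.479   2.424 ]
rel n,u,long 5.439560676664864 2.324137156108423 0.5818245798493893 F n,u -1.3853889034659486 -2.8328878939383197
dp cm [0.5281 1.3395 5.5856] rot [0.0164 0.0053 0.0242]
dp cm [ 0.208   0.4203 -0.3653] rot [0.0164 0.0053 0.0242]
[0.0851 0.2444 0.9659] [-0.3177 -0.9122  0.2588] [-0.9444  0.3289  0.    ]
```

Lower in small steps until contact.

>>> step_arm:
  dp:
    - [-0.01,-0.04,-0.1]
    - [-0.02,-0.06,-0.24]
    - [-0.02,-0.06,-0.24]
  angular:
    - [0,0,0]
    - [0,0,0]
    - [0,0,0]
  jaw: [1,1,1]

```text
time: 17.63
position: [0.4556, 0.32, 0.1311]
ee_rot: [0.026, -0.676, 0.208, 0.706]
wrist_force: [0.3, -0.1, -3.0]
finger_gap: 0.153
```

```bash
python3 st3.py 22
```

```text
17.6333 [0.4556 0.32   0.1311] [ 0.2853 -0.0725 -3.0486] 0.15317620501236193 [ 0.4829  0.5797  1.283  -0.1789  1.4728  2.4244]
rel n,u,long 5.3504960317247665 0.25636659294199216 0.3125356225381908 F n,u -0.8135615328207286 -2.9381492260161863
dp cm [0.5174 1.3907 5.7876] rot [-0.0081  0.049   0.0317]
dp cm [ 0.1973  0.4715 -0.1632] rot [-0.0081  0.049   0.0317]
[0.0851 0.2444 0.9659] [-0.3177 -0.9122  0.2588] [-0.9444  0.3289  0.    ]
```

>>> step_arm:
  dp:
    - [-0.01,-0.03,-0.1]
    - [-0.02,-0.05,-0.2]
    - [-0.02,-0.05,-0.2]
  angular:
    - [0,0,0]
    - [0,0,0]
    - [0,0,0]
  jaw: [1,1,1]

```text
time: 17.98
position: [0.4556, 0.32, 0.131]
ee_rot: [0.027, -0.677, 0.208, 0.706]
wrist_force: [-2.6, 1.8, 10.4]
finger_gap: 0.151
```

```bash
python3 st3.py 23
```

```text
17.9833 [0.4556 0.32   0.131 ] [-2.5996  1.7977 10.4238] 0.15114722840248368 [ 0.4828  0.5787  1.2848 -0.179   1.4695  2.4247]
rel n,u,long 5.325022949702061 0.17817860125275792 0.2461939410156117 F n,u 1.883796950156078 10.286702623287757
dp cm [0.511  1.3925 5.7958] rot [-0.0772  0.1771  0.0229]
dp cm [ 0.1909  0.4733 -0.155 ] rot [-0.0772  0.1771  0.0229]
[0.0851 0.2444 0.9659] [-0.3177 -0.9122  0.2588] [-0.9444  0.3289  0.    ]
```

View pics/w23.png

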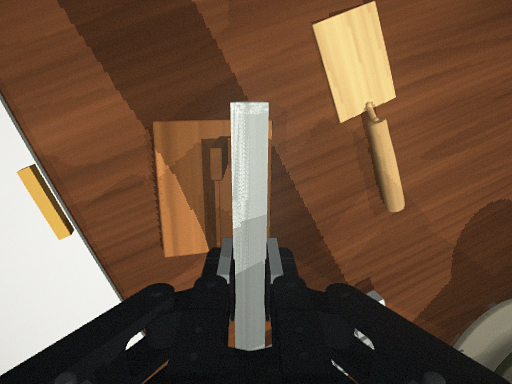

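>>> step_arm:
  dp:
    - [0.05,0.15,-0.02]
    - [0.1,0.28,-0.06]
    - [0.13,0.38,-0.09]
    - [0.13,0.38,-0.09]
  angular:
    - [0,0.15,0]
    - [0,0.15,0]
    - [0,0.15,0]
    - [0,0.15,0]
  jaw: [1,1,1,1]

```text
time: 18.42
position: [0.457, 0.3239, 0.1299]
ee_rot: [0.026, -0.676, 0.208, 0.707]
wrist_force: [0.4, 1.1, -1.2]
finger_gap: 0.146
```

```bash
python3 st3.py 24
```

```text
18.4167 [0.457  0.3239 0.1299] [ 0.441   1.1365 -1.2394] 0.14566632346347014 [ 0.487   0.5864  1.2735 -0.177   1.4762  2.4273]
rel n,u,long 1.0661892189920597 0.19423431581762 0.21730246008889398 F n,u -1.4976109370080268 -0.8818122461930511
dp cm [0.3728 1.0046 5.9045] rot [-0.0647  0.0186  0.0206]
dp cm [ 0.0527  0.0854 -0.0464] rot [-0.0647  0.0186  0.0206]
[0.0851 0.2444 0.9659] [-0.3177 -0.9122  0.2588] [-0.9444  0.3289  0.    ]
```

>>> step_arm:
  dp:
    - [0.03,0.1,-0.04]
    - [0.06,0.18,-0.06]
    - [0.06,0.18,-0.07]
    - [0.06,0.18,-0.07]
  angular:
    - [0,0,0]
    - [0,0,0]
    - [0,0,0]
    - [0,0,0]
  jaw: [1,1,1,1]

```text
time: 18.85
position: [0.4576, 0.3255, 0.1294]
ee_rot: [0.026, -0.676, 0.208, 0.707]
wrist_force: [-0.9, -2.7, 2.7]
finger_gap: 0.151
```

```bash
python3 st3.py 25
```

```text
18.85 [0.4576 0.3255 0.1294] [-0.8998 -2.6908  2.7252] 0.15105048110316155 [ 0.489   0.5893  1.2695 -0.1767  1.4777  2.4292]
rel n,u,long -0.7143446970516173 0.15368172557632154 0.18952655697348783 F n,u 3.4456918378428503 1.89808675889436
dp cm [0.314  0.8441 5.9545] rot [-0.0561  0.0261  0.0336]
dp cm [-0.0061 -0.0752  0.0036] rot [-0.0561  0.0261  0.0336]
[0.0851 0.2444 0.9659] [-0.3177 -0.9122  0.2588] [-0.9444  0.3289  0.    ]
```

View pics/w25.png

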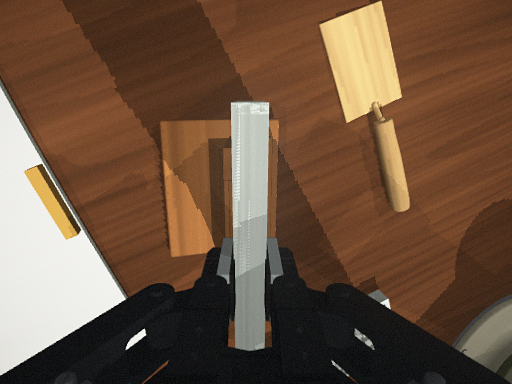

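>>> step_arm:
  dp:
    - [0.03,0.1,-0.03]
    - [0.05,0.14,-0.05]
    - [0.05,0.14,-0.05]
  angular:
    - [0,0,0]
    - [0,0,0]
    - [0,0,0]
  jaw: [1,1,1]

```text
time: 19.2
position: [0.4576, 0.3256, 0.1294]
ee_rot: [0.026, -0.675, 0.209, 0.707]
wrist_force: [-3.7, -8.0, 7.5]
finger_gap: 0.152
```

```bash
python3 st3.py 26; python3 -c "
from h import *
C,T,u,n=led();print(observe()['moment']@T, observe()['wrist_force']@T)"
```

```text
19.2 [0.4576 0.3256 0.1294] [-3.6912 -8.0481  7.5026] 0.1517167574620663 [ 0.49    0.5909  1.2671 -0.1785  1.4815  2.4307]
rel n,u,long -0.8491670842734207 0.16458509207482647 0.22956587322168615 F n,u 10.455834615519775 4.965630846903489
dp cm [0.3134 0.8302 5.9569] rot [ 0.1253 -0.0554  0.0695]
dp cm [-0.0067 -0.089   0.0061] rot [ 0.1253 -0.0554  0.0695]
[0.0851 0.2444 0.9659] [-0.3177 -0.9122  0.2588] [-0.9444  0.3289  0.    ]
[ 0.11977871 -0.11882072  1.73578266] [-4.37065905 10.14184515  0.64339609]
```

View pics/s26.png

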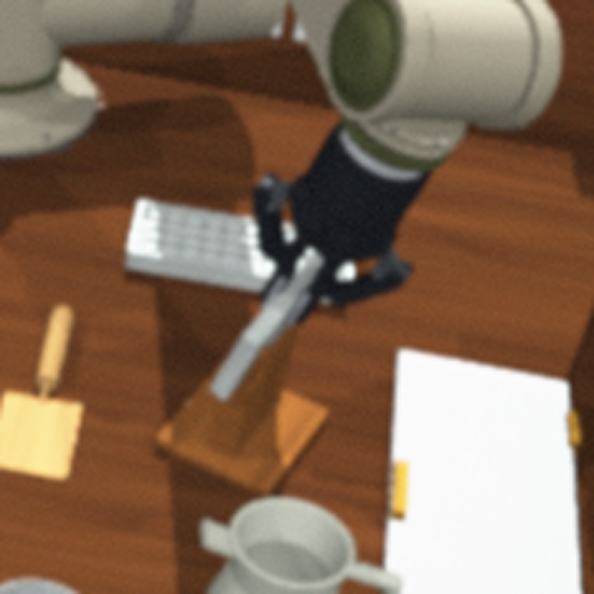

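>>> step_arm:
  dp:
    - [0,0,0]
    - [0,0,0]
    - [0,0,0]
    - [0,0,0]
    - [0,0,0]
  angular:
    - [0,0,0]
    - [0,0,0]
    - [0,0,0]
    - [0,0,0]
    - [0,0,0]
  jaw: [2,3,4,4,4]

```text
time: 19.72
position: [0.4577, 0.3259, 0.1293]
ee_rot: [0.026, -0.676, 0.209, 0.707]
wrist_force: [0.3, -0.2, 0.0]
finger_gap: 0.466
```

```bash
python3 st3.py 27
```

```text
19.7167 [0.4577 0.3259 0.1293] [ 0.2569 -0.1793  0.038 ] 0.46567630001514076 [ 0.4902  0.5911  1.2669 -0.1781  1.481   2.4307]
rel n,u,long -1.1302211649613925 0.13644953093031922 0.2541498928020655 F n,u 0.09178322086397697 0.014772564908862007
dp cm [0.307  0.8044 5.9669] rot [ 0.0943 -0.0407  0.0549]
dp cm [-0.0131 -0.1148  0.0161] rot [ 0.0943 -0.0407  0.0549]
[0.0851 0.2444 0.9659] [-0.3177 -0.9122  0.2588] [-0.9444  0.3289  0.    ]
```

View pics/w27.png

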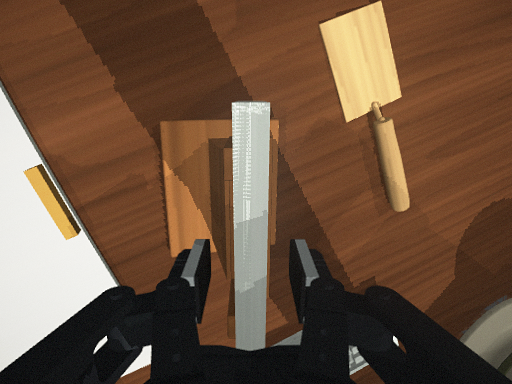

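Stable and free of the fingers. Withdrawing along the plate's upward direction.

>>> step_arm:
  dp:
    - [0.1,0.25,1]
    - [0.25,0.7,2.9]
    - [0.5,1.5,5.8]
    - [0.8,2.3,9]
    - [1,2.4,12]
    - [1,0,15]
    - [1,-4,16]
    - [1,-6,16]
    - [1,-6,16]
  angular:
    - [0,0,0]
    - [0,0,0]
    - [0,0,0]
    - [0,0,0]
    - [0,0,0]
    - [0,0,0]
    - [0,0,0]
    - [0,0,0]
    - [0,0,0]
  jaw: [4,4,4,4,4,4,4,4,4]

```text
time: 20.57
position: [0.4679, 0.263, 0.2907]
ee_rot: [0.027, -0.676, 0.21, 0.706]
wrist_force: [-0.1, 0.4, 0.8]
finger_gap: 0.47
```

```bash
python3 st3.py 28; python3 -c "
from h import *
grab('top','t28.png')"
```

```text
20.5667 [0.4679 0.263  0.2907] [-0.0738  0.3802  0.8128] 0.4701407576716222 [ 0.3867  0.4219  1.0859 -0.2025  1.8045  2.2668]
rel n,u,long 94.81663062725151 141.56170016728117 -30.065992835529823 F n,u -0.11301138607017806 0.8717175977245665
dp cm [ -0.7122   7.097  -10.177 ] rot [0.0968 0.0836 0.2346]
dp cm [ -1.0323   6.1778 -16.1278] rot [0.0968 0.0836 0.2346]
[0.0851 0.2444 0.9659] [-0.3177 -0.9122  0.2588] [-0.9444  0.3289  0.    ]
```

View pics/w28.png

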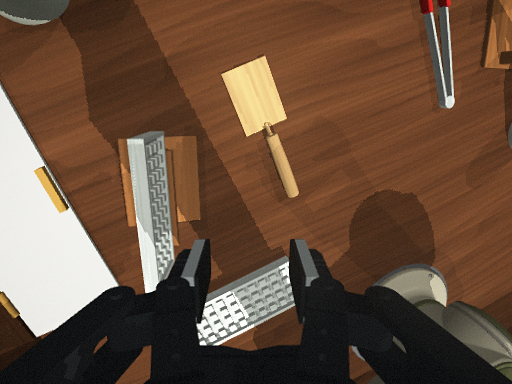

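View pics/s28.png

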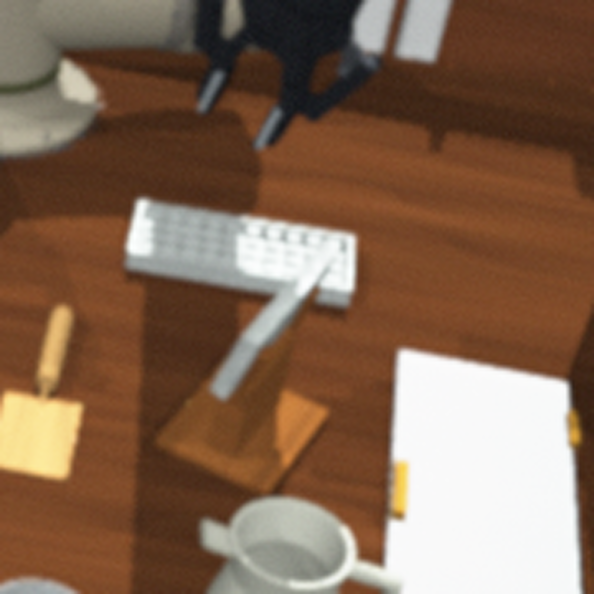

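View pics/t28.png

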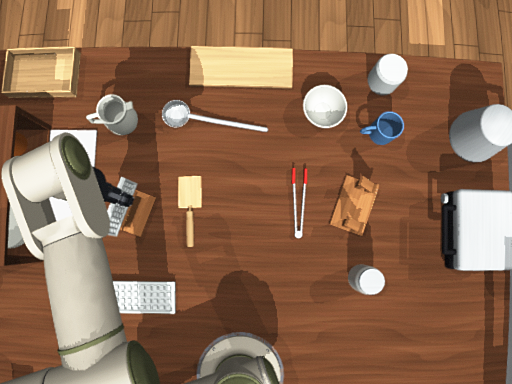

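>>> step_arm:
  dp:
    - [-3,1,1]
    - [-6,2,1]
    - [-8,3,1]
    - [-8,3,1]
    - [-8,3,1]
  angular:
    - [0,0,0]
    - [0,0,0]
    - [0,0,0]
    - [0,0,0]
    - [0,0,0]
  jaw: [4,4,4,4,4]

```text
time: 21.13
position: [0.387, 0.2974, 0.2991]
ee_rot: [0.025, -0.676, 0.208, 0.707]
wrist_force: [0.6, -0.2, -0.2]
finger_gap: 0.469
```

Run:
```python
from h import *
import pickle
s,f=grab('wrist','w29.png');pickle.dump((s,f),open('w29.pkl','wb'))
a=cv2.imread('pics/w29.png')
C,T,u,n=led();ly=T[:,2]
X=[C+n*.007+a_*u*.032+b*ly*.075 for a_,b in((-1,-1),(-1,1),(1,1),(1,-1))]
p=proj(f,X,s);print(p)
b=cv2.resize(a,None,fx=1.5,fy=1.5,interpolation=cv2.INTER_CUBIC)
for q in p: cv2.circle(b,tuple(int(round(v*1.5)) for v in q),3,(0,0,255),1)
cv2.imwrite('pics/w29b.png',b)
_,g=grab('scene');d=pickle.load(open('d0.pkl','rb'))['scene'][1]['image']
df=cv2.absdiff(g['image'],d).max(2);cv2.imwrite('pics/diff.png',df)
```

```text
[[163.25961586  39.05786022]
 [172.92884934 185.69030092]
 [156.71372016 204.77480972]
 [141.96881673  24.82416736]]
```

View pics/w29b.png

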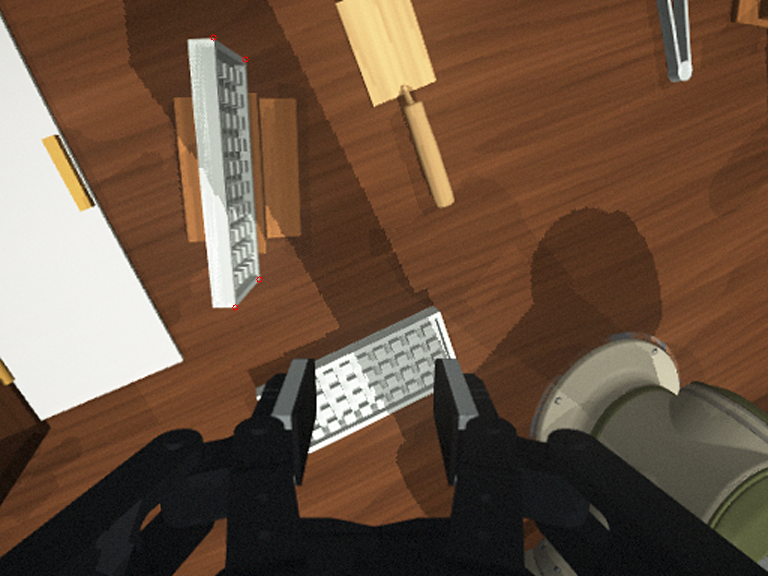

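View pics/diff.png

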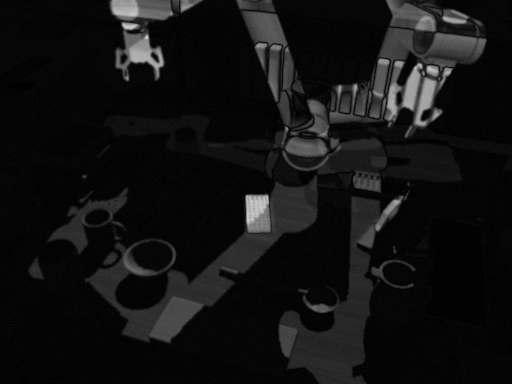

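Run:
```python
from h import *
import pickle
s,f=pickle.load(open('w29.pkl','rb'))
xl=np.array([np.cos(LA),np.sin(LA),0]);yl=np.array([-xl[1],xl[0],0]);z=np.array([0,0,1.]);a=np.radians(15)
v=-np.cos(a)*xl+np.sin(a)*z
X=[LED+xl*.005+z*.09+v*.02+yl*y for y in(-.055,.055)]
p=proj(f,X,s);print(p)
b=cv2.imread('pics/w29.png')[50:180,110:210];b=np.clip(b*1.7,0,255).astype(np.uint8);k=4.5
b=cv2.resize(b,None,fx=k,fy=k,interpolation=cv2.INTER_CUBIC)
for q in p: cv2.circle(b,tuple(int(round(w)) for w in (q-[110,50]+.5)*k),4,(0,255,255),1)
cv2.imwrite('pics/w29c.png',b)
```

```text
[[170.47330028  60.46871906]
 [177.08801472 168.0957574 ]]
```

View pics/w29c.png

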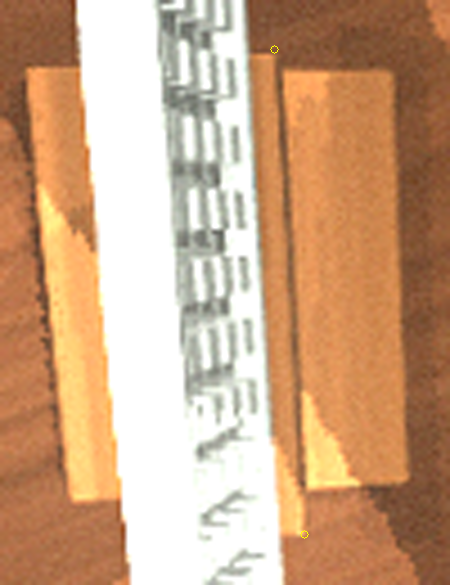

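```bash
python3 -c "
from h import *
env.finish_job();print(observe()['time'])"
```

```text
the job is handed in; nothing more can be done
the job is handed in; nothing more can be done
```

The plate now stands on a long edge on the ledge, leaning against the two back slats with the pattern facing away from them. I handed the job in at about 21 s of the 56 s allowed.

- **Which plate:** I took the smaller of the two look-alikes. It measured about 150 x 64 mm, against about 208 x 89 mm for the other, which I did not handle.
- **On the rest:** I laid it pattern up on the sloping rest, felt it touch the rails and then the toes (about 11 N against the toes), and let go. A wrist picture then showed it lying square, within about 1 mm.
- **On the ledge:** I took it again by its upper edge and lowered it until it touched the ledge (10 N). I then slid it back against the slats (10 N) and let go.
- **Last checks:**
  - The corners of the patterned face fell where I predicted them, to about a pixel.
  - The plate was within about 1 mm of centred.
  - The gripper was clear, with the wrist force near zero.
  - A before-and-after comparison of the scene picture showed only shadow changes around the crockery and utensils.
- **Disagreements:** Height fits from the wrist camera came out about 4 mm low. The heights where I felt contact matched the given dimensions to under 1 mm, so I relied on those.

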